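# Hang and lock the second shelf bracket of the drying rack

## Task

Fit the loose shelf bracket to the empty upright of the drying rack, at the same height as the bracket on the other upright: hook its lugs into the top slots, then press it down close to the upright until it is fully home and the spring catch has snapped over the lugs. Press firmly but do not force it, let go of it, and leave the other things on the bench where they are.

Things in the scene. Friction and masses are not known exactly. Their poses are not given: they have to be found in the camera images.
- bracket_mid (a point): Loose shelf bracket, grey folded steel channel, 0.28 kg, standing on its underside on the bench: 170 mm long, 24 wide (y), top flat and level, 62 high; underside flat for the rear 95 mm, then sloping up to the tip. Point: mid-width, 31 mm below the top, 65 mm ahead of the rear edge (good place to grip). x runs from tip to rear edge, where the lugs are; z up.
- bracket_heel (a point): Point on the bracket's rear edge, mid-width, at the underside of the upper lugs' necks: 65 mm behind (x) and 21 mm above bracket_mid, 10 below the top. Same axes. The necks are 7 mm high; at home they stand on the slots' lower edges, so this point lies on slot_seat with axes parallel.
- bracket_lugs (a point): Point amid the four lugs behind the rear edge, 4 mm behind and 20 below bracket_heel. Two lugs have the underside of their necks level with bracket_heel, two 40 mm lower, each pair at y = +10.5 and -10.5 mm. A lug is 3 mm thick, 17 high: 10 mm of hook below its neck (9 mm out, gap to the rear edge 5 mm) and the 7 mm neck with a tooth on its back, 13.5 mm out at the top.
- slot_seat (a point): Point on the front face of the EMPTY upright of the drying rack, mid-width, at the lower edge of its top slots, 208 mm above the bench. x points into the face, z up. To hook in, hold bracket_heel 11.3 mm above this point (play 1.3 mm up or down, 0.9 mm sideways), push along x till the rear edge meets the face, then lower. Home: bracket_heel on this point.
- upright_top (a point): Top of the empty upright, mid-width of its front face, 32 mm above slot_seat. Grey steel channel 44 mm wide, open at the back, on an 18 mm plywood board 200 x 400 mm. Web 4 mm thick; slots in two columns at y = +10.5 and -10.5 mm, each 4.8 mm wide and 19.6 mm high, four rows 40 mm apart.
- catch (a joint): Spring catch inside the empty upright: strip with a tongue above each slot row; m straight back, 0 at rest (6 N + 2.8 N/mm). Some 6 mm above home the lugs' teeth meet it and a released bracket hangs there. Pressing down on the top edge within 20 mm of the face, about 7 to 15 N, drives it home; stay below 25 N; further out it jams. In the last 2 mm the tongues snap over the teeth (0 again): locked.
- fitted_heel (a point): The same point as bracket_heel, on the identical bracket already locked in the other upright, 260 mm to the left or right of the empty one. Its arm reaches 170 mm out from the upright (to -x of this point), 24 mm wide, its top 10 mm above this point. Fixed. x into the upright's face, z up.
- jar: Bystander: closed paint jar, 48 mm across, 66 mm high. Origin at the centre of its underside.
- airbrush: Bystander: airbrush lying on a small stand with a round foot of 90 mm; airbrush 156 mm long, about 0.11 m above the bench. Origin at the centre of the foot's underside.
- thinner: Bystander: closed white bottle of thinner, 56 mm across, 130 mm high. Origin at the centre of its underside.

How it is judged:
By the outcome, as a careful person would: the job done as asked, in the order asked, and still so for the second after the job is handed in, with the robot touching nothing.
It also fails if it takes over 61 s, if anything falls off the work surface, if the arm or the gripper's body presses on something with over 40 N, if the wrist force passes 120 N, or if a joint passes its speed limit or range.

## Robot

A 6-joint arm with a two-finger parallel gripper is mounted at the origin on the work surface. World frame = base frame: x ahead of the robot, y to its left, z up, the work surface at z = 0. Lengths are in mm, angles in rad, forces in N, time in s.
With the tool pointing down it reaches from about 275 to 750 mm from the base axis. Payload 10.2 kg.
Tool frame: the origin (TCP) lies at the very end of the fingers, on their centre line; the grasp point (between the pads) lies 19 mm behind it; z points along the fingers, x is the direction in which the jaws open and shut, and the axes are right-handed (so a half turn about z gives the same grasp; the last joint's range is limited). The gripper opens to 85 mm and grips with 20 to 120 N. Pads are 22 mm wide; open, the fingers measure 114 mm over their backs; the gripper's body (76 mm by 85 mm) begins 54 mm behind the grasp point. The pads swing forward as they close: fully open they stand 13 mm farther back than shut.
Start: joints at [-1.515, 0.313, 1.498, -0, 1.331, -0.223], TCP at [144.468, -504.738, 231.294] pointing down, gripper open.
Joint ranges: [-2.94, 2.94], [-0.97, 2.17], [0.19, 2.56], [-1.23, 4.37], [0.02, 3.11], [-2.88, 2.88]. Speed limits (rad/s): [2.39, 2.39, 3.01, 3.14, 3.14, 3.14].

## Interface

Orientations are given as a unit quaternion [w, x, y, z].
In Python, from rig import ctrl, cams gives the robot as it stands.
- The arm moves only by the tool play_rows, never from a script. Its argument "steps" is a list of rows, each a list of 2 entries, a list of its own where there are three numbers: the shift along the tool's x, y, z normalised to -1 to 1, where 1 is 0.75 m, then the turn, a rotation vector about the tool's x, y, z normalised to -1 to 1, where 1 is 45 degrees. A call has 1 to 20 rows; each row shifts and turns the commanded pose from where the row before left it, along the tool's axes as they then stand; what a row does not reach is not made up. A row lasts 1/10 s, in which the tool goes at most 50 mm and 8.59 degrees, less where a joint would pass 70% of its speed; a pose out of reach is approached as far as the arm can. A call with a number of a shift or a turn outside -1 to 1 is refused whole. A call with a gripper value outside its range is refused whole. "grip" is the closure, from 0 (fully open) to 1 (shut), set as the call begins (left out, the last holds). The fingers move at their own pace and stop on an object; "squeeze" is the grip in N (left out, the last holds). Time passes only in rows, so rows that do not move let the fingers close. It gives the time, the measured TCP pose, the force and the opening at its end, in the units of the state.
- ctrl.sense(): the state, without advancing time (a new reading comes with each control period).
- cams.capture(name): name is "side" or "top"; returns the picture (400x640x3 uint8, red, green, blue); there is no depth.
- cams.camera_info(name): a dict with "fx", "fy", "cx", "cy" (pixels), "dist_coeffs" ([k1, k2, p1, p2, k3] as OpenCV has them; the pictures are not rectified), "xyz" and "attitude" of the camera in the world. Camera axes: x right, y up, looking along -z (the intrinsics and any distortion apply to the point x, -y, -z); pixel columns grow to the right and rows downward; lengths in mm; the calibration is good to about 2 mm. A picture is of the moment at which its call begins. camera_info takes no time and is no camera call.
- ctrl.finish_job(): hands the job in, once; it reports no verdict.
Trained networks look in the newest picture that a camera, given by its name, has taken for a name from the list of things; names that differ only in an ending like _2 or _b are one class to them, and where a whole thing is asked for, a point or a joint stands for the part that bears it (a point fixed in the world has none). Each returns a list of dicts, best first, with "p" (0 to 1); they miss things now and then, are a little off and sometimes report something else, mostly with a low value. They report only what shows in the picture. A call takes as long as a camera call.
- cams.search_frame(camera, thing): "rect" ([centre column, centre row, width, height] in pixels, round what is visible of it).
- cams.tip_of(camera, thing): "pixel" ([column, row] in pixels: a listed point, or the origin of a listed thing).
The state is a dict: "time_s": time; "joints": joint angles; "dq": joint speeds; "tau": joint torques, N m; "eef_pos": TCP position; "ee_rot": TCP orientation; "force": force on the tool from outside, world axes, zero at the start; "wrist_torque": the same for the moment, N m; "grip_width": opening from 0.0 (shut) to 1.0 (fully open).
Only numpy, scipy, OpenCV 4.12 (cv2) and the standard library are available. Lean on these libraries where they do the work, as an engineer would, in place of code of your own. Each camera call takes 0.05 s, during which the arm holds its last target.

## Working session

There is one attempt and no reset: what is moved stays moved. The work goes in short steps, Python scripts to look and compute and a tool call to move; the robot and the scene stay as the last step left them, time stands still between calls to the robot, and variables do not carry over. Pictures are saved under pics/ and viewed, and the job is handed in when it is done.

Besides the shell and the picture viewer there is one more tool, called after "Emit:" as name([rows], argument=value, ...), one row to a line, values as JSON. play_rows: Moves the arm, as the interface text tells. Its arguments: {"type":"object","properties":{"steps":{"type":"array"},"grip":{"type":"number"},"squeeze":{"type":"number"}},"required":["steps"]}

```bash
ls; mkdir -p pics; python3 - <<'E'
from rig import ctrl,cams
import cv2,json
print(ctrl.sense())
for n in ("side","top"):
    im=cams.capture(n); cv2.imwrite(f"pics/{n}0.png",im[:,:,::-1]); print(n,cams.camera_info(n))
    for t in ["bracket_mid","bracket_heel","slot_seat","upright_top","fitted_heel","bracket_lugs"]:
        print(t,[(r['pixel'],r['p']) for r in cams.tip_of(n,t)][:3])
E
```

```text
pics
{'time_s': 0.0, 'joints': array([-1.51541702e+00,  3.13450044e-01,  1.49842324e+00, -6.22559640e-06,
        1.33097868e+00, -2.23374834e-01]), 'dq': array([-0.00037793,  0.0009112 , -0.00057658,  0.0016205 , -0.00182968,
        0.00060076]), 'tau': array([ 6.48835648e-04, -4.12269115e+01, -2.59739631e+01, -1.53722344e-04,
        4.18416443e-03,  2.11923339e-05]), 'eef_pos': array([ 144.44347839, -504.48194883,  230.74025846]), 'ee_rot': array([-4.79068192e-04,  7.98485760e-01, -6.02013367e-01, -4.08619221e-04]), 'force': array([ 0.10413089, -0.29047406,  0.355857  ]), 'wrist_torque': array([-0.06407606, -0.00102306, -0.01148408]), 'grip_width': 0.9989346896966599}
side {'fx': 377.8959795842346, 'fy': 377.8959795842346, 'cx': 319.68359748535346, 'cy': 200.4716009029155, 'dist_coeffs': array([-0.0917789,  0.       ,  0.       ,  0.       ,  0.       ]), 'xyz': array([445.63557525, 843.14121145, 920.30703784]), 'attitude': array([-0.06058492, -0.02747163,  0.3919206 ,  0.91759088])}
bracket_mid [([358.4, 158.9], 0.84)]
bracket_heel [([342.6, 154.0], 0.62)]
slot_seat [([300.7, 246.4], 0.8)]
upright_top [([296.6, 238.7], 0.67)]
fitted_heel [([316.2, 177.1], 0.65)]
bracket_lugs [([338.8, 162.1], 0.77), ([300.6, 246.9], 0.18)]
top {'fx': 468.92122330395875, 'fy': 468.92122330395875, 'cx': 321.90429281290335, 'cy': 190.74030132208205, 'dist_coeffs': array([-0.07850453,  0.        ,  0.        ,  0.        ,  0.        ]), 'xyz': array([ 312.73542531,   61.0061174 , 1330.28751412]), 'attitude': array([ 0.71839545,  0.07910909, -0.07192147, -0.68736965])}
bracket_mid [([459.7, 245.4], 0.59)]
bracket_heel [([464.0, 219.5], 0.6)]
slot_seat [([239.3, 179.0], 0.84)]
upright_top [([238.5, 180.4], 0.91), ([464.7, 218.4], 0.53)]
fitted_heel [([346.9, 188.8], 0.62)]
bracket_lugs [([458.3, 220.4], 0.9)]
```

View pics/side0.png

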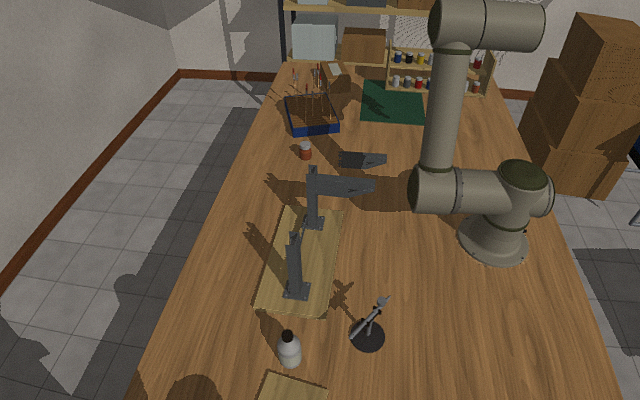

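View pics/top0.png

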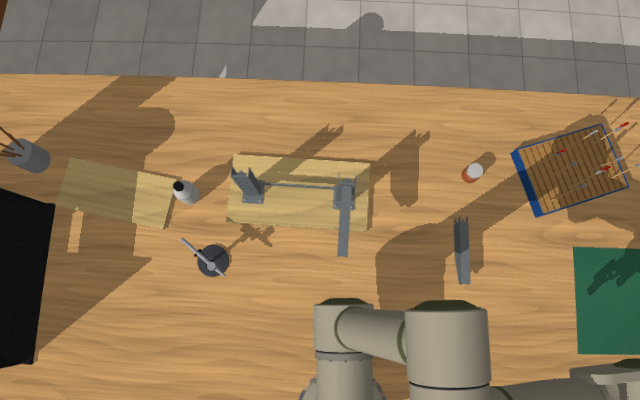

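```bash
cat > h.py <<'E'
import numpy as np,cv2
from rig import ctrl,cams
from scipy.spatial.transform import Rotation as R
from scipy.optimize import least_squares
class Cam:
    def __init__(s,n):
        i=cams.camera_info(n); s.K=np.array([[i['fx'],0,i['cx']],[0,i['fy'],i['cy']],[0,0,1]]); s.d=np.array(i['dist_coeffs'])
        q=i['attitude']; s.R=R.from_quat([q[1],q[2],q[3],q[0]]).as_matrix()@np.diag([1,-1,-1]); s.c=np.array(i['xyz'])
    def proj(s,P):
        P=np.atleast_2d(np.asarray(P,float)); rv=cv2.Rodrigues(s.R.T)[0]
        return cv2.projectPoints(P,rv,-s.R.T@s.c,s.K,s.d)[0].reshape(-1,2)
    def ray(s,px):
        u=cv2.undistortPoints(np.array([[px]],float),s.K,s.d).ravel(); v=s.R@np.array([u[0],u[1],1]); return v/np.linalg.norm(v)
    def onz(s,px,z):
        v=s.ray(px); return s.c+v*(z-s.c[2])/v[2]
C={n:Cam(n) for n in("side","top")}
def tri(ps,pt):
    A=[];b=[]
    for c,p in((C['side'],ps),(C['top'],pt)):
        v=c.ray(p); M=np.eye(3)-np.outer(v,v); A.append(M); b.append(M@c.c)
    A=np.vstack(A); b=np.hstack(b); x,r,_,_=np.linalg.lstsq(A,b,rcond=None); return x,np.sqrt(r)
E
python3 - <<'E'
from h import *
for n,s,t,z in [("mid",[358.4,158.9],[459.7,245.4],31),("heel",[342.6,154],[464,219.5],52),("lugs",[338.8,162.1],[458.3,220.4],32),("seat",[300.7,246.4],[239.3,179],208),("top",[296.6,238.7],[238.5,180.4],240),("fit",[316.2,177.1],[346.9,188.8],208)]:
    x,r=tri(s,t); print(n,x.round(1),r.round(1),C['side'].onz(s,z).round(1),C['top'].onz(t,z).round(1))
E
```

```text
mid [ 454.1 -304.6   48. ] [0.1] [ 454.4 -326.9   31. ] [ 455.9 -309.4   31. ]
heel [ 519.9 -313.6   59.4] [6.6] [ 515.9 -322.    52. ] [ 525.9 -316.4   52. ]
lugs [ 528.  -309.1   21.6] [0.4] [ 527.3 -295.8   32. ] [ 526.  -306.1   32. ]
seat [571.3 280.8 220.9] [3.9] [570.8 271.  208. ] [577.1 283.3 208. ]
top [571.9 278.2 242.3] [8.8] [578.7 274.9 240. ] [566.  278.6 240. ]
fit [565.6  17.1 214.1] [4.2] [569.7   9.  208. ] [563.9  17.  208. ]
```

```bash
python3 - <<'E'
import cv2,numpy as np
t=cv2.imread("pics/top0.png"); s=cv2.imread("pics/side0.png")
def z(im,x0,y0,w,h,f,n):
    c=cv2.resize(im[y0:y0+h,x0:x0+w],None,fx=f,fy=f,interpolation=cv2.INTER_CUBIC); cv2.imwrite(n,c)
z(t,220,145,155,115,5,"pics/tz.png"); z(t,440,205,50,90,6,"pics/tb.png"); z(s,245,140,145,180,4,"pics/sz.png")
z(s,330,140,70,40,10,"pics/sb.png")
E
```

```text
(no output)
```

View pics/tz.png

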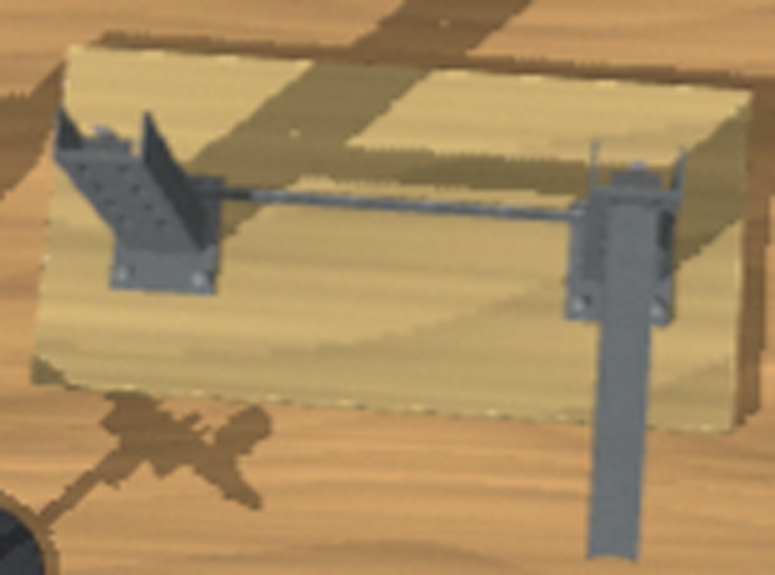

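View pics/tb.png

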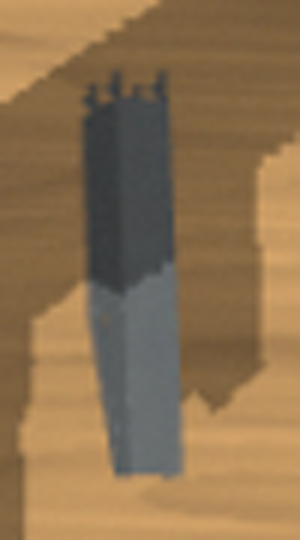

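View pics/sz.png

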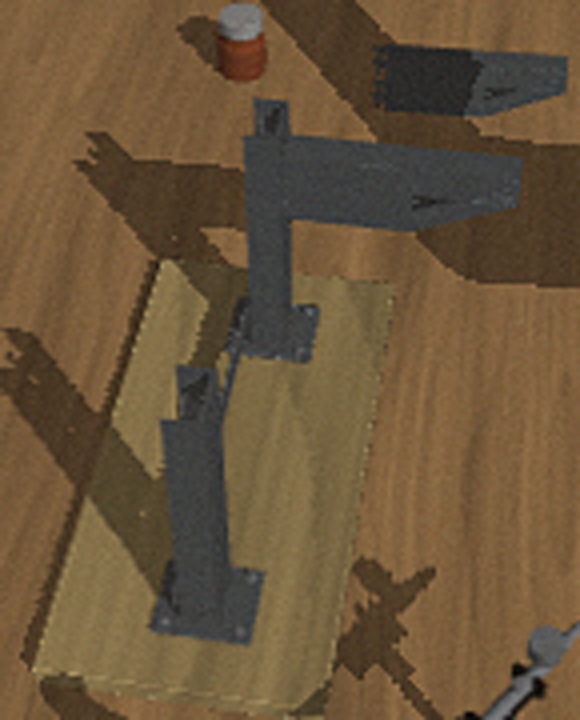

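View pics/sb.png

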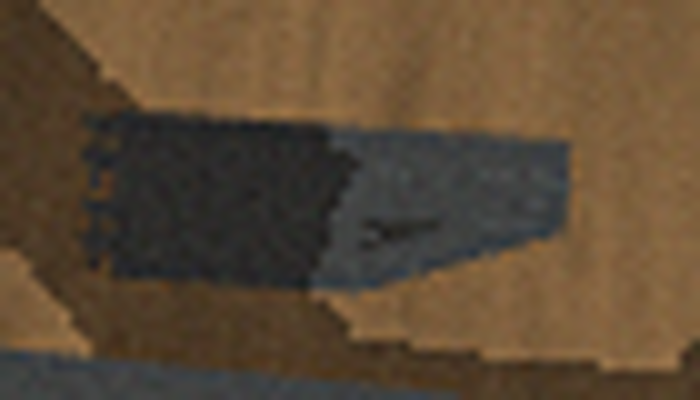

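```bash
cat > fit.py <<'E'
from h import *
def lift(p,L):  # p=(x,y,yaw), L local pts
    c,s=np.cos(p[2]),np.sin(p[2]); L=np.asarray(L,float)
    return np.c_[p[0]+c*L[:,0]-s*L[:,1],p[1]+s*L[:,0]+c*L[:,1],L[:,2]]
def seg(a,b,n=40,m=0.06): 
    t=np.linspace(m,1-m,n)[:,None]; return np.asarray(a)*(1-t)+np.asarray(b)*t
def fit(imgs,lines,p0,half=(5,3,2),pol=False,verbose=True,free=(0,1,2),sig=1.0):
    """lines: list of (cam,a,b) local coords. gradient-max search along the normal"""
    p=np.array(p0,float); free=list(free)
    G={n:cv2.GaussianBlur(im,(0,0),0.7).astype(np.float32) for n,im in imgs.items()}
    for h in half:
      for it in range(6):
        obs=[]
        for k,(n,a,b) in enumerate(lines):
            Lp=seg(a,b); px=C[n].proj(lift(p,Lp)); d=px[-1]-px[0]; d/=np.linalg.norm(d); nn=np.array([-d[1],d[0]])
            offs=np.arange(-h-1,h+1.01,0.25)
            g=px[:,None,:]+offs[None,:,None]*nn
            v=np.stack([cv2.remap(G[n][:,:,c],g[:,:,0].astype(np.float32),g[:,:,1].astype(np.float32),cv2.INTER_LINEAR) for c in range(3)],-1)
            e=np.linalg.norm(v[:,4:]-v[:,:-4],axis=-1) # 1px difference
            # coherent: average profile along the line in 4 groups for noise
            oc=offs[2:-2]
            for gidx in np.array_split(np.arange(len(px)),5):
                pr=e[gidx].mean(0); j=int(np.argmax(pr))
                if 0<j<len(pr)-1 and pr[j]>8:
                    den=pr[j-1]-2*pr[j]+pr[j+1]; sub=0 if den==0 else .5*(pr[j-1]-pr[j+1])/den
                    m=gidx[len(gidx)//2]; obs.append((k,n,Lp[m],px[m]+nn*(oc[j]+sub*.25),nn))
        def res(f):
            q=p.copy(); q[free]=f; r=[]
            for (k,n,L,o,nn) in obs: r.append((C[n].proj(lift(q,[L]))[0]-o)@nn)
            return np.array(r)
        s=least_squares(res,p[free],loss='soft_l1',f_scale=0.3,x_scale=[1 if i<2 else .01 for i in free]); p[free]=s.x
    r=res(p[free])
    if verbose:
        for k,l in enumerate(lines):
            print(k,l[0],l[1],l[2],np.round([x for x,o in zip(r,obs) if o[0]==k],2))
    return p
def overlay(im,n,p,lines,name,box,f):
    x0,y0,w,h=box; c=cv2.resize(im[y0:y0+h,x0:x0+w,::-1],None,fx=f,fy=f,interpolation=cv2.INTER_CUBIC)
    for (m,a,b) in lines:
        if m!=n: continue
        q=(C[n].proj(lift(p,seg(a,b,2,0)))-[x0,y0]+.5)*f-.5
        cv2.line(c,tuple(int(v) for v in q[0].round()),tuple(int(v) for v in q[1].round()),(0,0,255),1)
    cv2.imwrite(name,c)
D=-260.
rack_top=[("top",(-170,D-12,218),(0,D-12,218)),("top",(-170,D+12,218),(0,D+12,218)),("top",(-170,D-12,218),(-170,D+12,218)),
 ("top",(0,-22,60),(0,-22,240)),("top",(0,22,40),(0,22,240)),("top",(4,-22,240),(4,22,240)),("top",(4,D-22,240),(4,D+22,240))]
rack_side=[("side",(-170,D+12,218),(0,D+12,218)),("side",(-95,D+12,156),(-5,D+12,156)),("side",(0,-22,60),(0,-22,230)),("side",(0,22,40),(0,22,230)),("side",(0,D-22,222),(0,D-22,240)),
 ("side",(0,D+22,50),(0,D+22,150)),("side",(0,-22,240),(0,22,240))]
br_top=[("top",(-105,-12,62),(65,-12,62)),("top",(-105,12,62),(65,12,62)),("top",(-105,-12,62),(-105,12,62)),("top",(65,-12,62),(65,12,62)),("top",(-30,-12,0),(65,-12,0))]
br_side=[("side",(-105,12,62),(65,12,62)),("side",(-30,12,0),(65,12,0)),("side",(65,12,0),(65,12,62)),("side",(-105,12,40),(-105,12,62))]
E
python3 - <<'E'
from fit import *
imgs={n:cv2.imread(f"pics/{n}0.png")[:,:,::-1].copy() for n in("side","top")}
p0=[571,278,-0.02]
P={}
for nm,l in(("top",rack_top),("side",rack_side),("both",rack_top+rack_side)):
    P[nm]=fit(imgs,l,p0,verbose=nm!="both"); print("RACK",nm,P[nm].round(4))
overlay(imgs['top'],'top',P['top'],rack_top,'pics/o1.png',(220,145,155,115),5)
overlay(imgs['side'],'side',P['side'],rack_side,'pics/o2.png',(245,140,145,180),4)
p0=[455,-307,-.03]
for nm,l in(("top",br_top[:]),("side",br_side),("both",br_top+br_side)):
    P[nm]=fit(imgs,l,p0,verbose=nm!="both"); print("BR",nm,P[nm].round(4))
overlay(imgs['top'],'top',P['top'],br_top,'pics/o3.png',(440,205,50,90),6)
overlay(imgs['side'],'side',P['side'],br_side,'pics/o4.png',(330,140,70,40),10)
E
cd pics; python3 - <<'E'
import cv2,numpy as np
for a,b,o in(("o1","o3","oa"),("o2","o4","ob")):
    A=cv2.imread(a+".png");B=cv2.imread(b+".png")
    print(A.shape,B.shape)
E
```

```text
0 top (-170, -272.0, 218) (0, -272.0, 218) [ 0.37 -0.05 -0.44 -2.11 -1.43]
1 top (-170, -248.0, 218) (0, -248.0, 218) [ 0.45  0.17 -0.13 -1.25]
2 top (-170, -272.0, 218) (-170, -248.0, 218) []
3 top (0, -22, 60) (0, -22, 240) [ 0.12  0.08  0.12  0.16 -0.26]
4 top (0, 22, 40) (0, 22, 240) [0.07 0.18 0.18 0.16 0.21]
5 top (4, -22, 240) (4, 22, 240) [-0.74 -1.26 -2.25  1.85]
6 top (4, -282.0, 240) (4, -238.0, 240) [-0.26 -0.13  0.04  0.08  0.23]
RACK top [ 5.807045e+02  2.817932e+02 -2.300000e-03]
0 side (-170, -248.0, 218) (0, -248.0, 218) []
1 side (-95, -248.0, 156) (-5, -248.0, 156) [ 0.42  0.06 -0.12 -0.11 -0.5 ]
2 side (0, -22, 60) (0, -22, 230) [2.05]
3 side (0, 22, 40) (0, 22, 230) [-0.06  0.27 -0.01  0.26]
4 side (0, -282.0, 222) (0, -282.0, 240) [0.44 0.45 0.44 0.43 0.45]
5 side (0, -238.0, 50) (0, -238.0, 150) [-1.83 -1.86 -1.94 -2.01 -2.07]
6 side (0, -22, 240) (0, 22, 240) [ 0.47  0.27 -0.01  0.15 -0.11]
RACK side [5.662524e+02 2.763438e+02 9.800000e-03]
RACK both [ 5.765940e+02  2.788549e+02 -2.700000e-02]
0 top (-105, -12, 62) (65, -12, 62) [ 1.98  0.95 -0.12]
1 top (-105, 12, 62) (65, 12, 62) [-0.55 -0.12 -0.6  -1.76]
2 top (-105, -12, 62) (-105, 12, 62) [ 0.26  0.09  0.01 -0.13 -0.19]
3 top (65, -12, 62) (65, 12, 62) [ 0.96 -2.29]
4 top (-30, -12, 0) (65, -12, 0) [ 1.54  1.15  0.55 -0.08 -0.78]
BR top [ 4.545906e+02 -2.928389e+02  1.247000e-01]
0 side (-105, 12, 62) (65, 12, 62) []
1 side (-30, 12, 0) (65, 12, 0) [-0.3   0.02  0.24 -0.2   0.07]
2 side (65, 12, 0) (65, 12, 62) [0.23 0.45]
3 side (-105, 12, 40) (-105, 12, 62) [-0.24 -0.2  -0.13 -0.01  0.06]
BR side [ 4.545218e+02 -3.187601e+02  9.700000e-03]
BR both [ 4.558709e+02 -3.126979e+02  2.870000e-02]
(575, 775, 3) (540, 300, 3)
(720, 580, 3) (400, 700, 3)
```

```bash
python3 - <<'E'
from h import *
c=C['top']
for p,z in [((460,220.8),62),((468,220.3),62),((461.3,283.7),62),((470.3,284),62)]: print(c.onz(p,z).round(1))
print('fitted top')
f=lambda x,y:(220+x/5,145+y/5)
for p in [(606,205),(652,205),(587,556),(637,558)]: print(c.onz(f(*p),218).round(1))
print('empty top web front corners');
for p in [(57,150),(137,155)]: print(c.onz(f(*p),240).round(1))
print('board')
for p in [(70,48),(752,90),(32,383),(732,430)]: print(c.onz(f(*p),18).round(1))
E
```

```text
[ 520.2 -302.3   62. ]
[ 522.5 -324.6   62. ]
[ 350.  -303.8   62. ]
[ 350.  -328.2   62. ]
fitted top
[568.   31.5 218. ]
[569.    9.1 218. ]
[397.9  34.3 218. ]
[397.9  10.6 218. ]
empty top web front corners
[578.6 296.9 240. ]
[577.8 258.  240. ]
board
[694.5 342.6  18. ]
[686.  -56.1  18. ]
[496.3 347.5  18. ]
[487.2 -49.4  18. ]
```

```bash
python3 - <<'E'
import re
s=open('fit.py').read()
s=s.replace('("top",(-30,-12,0),(65,-12,0))','("top",(-25,12,0),(60,12,0))')
s=s.replace('("top",(4,-22,240),(4,22,240)),("top",(4,D-22,240),(4,D+22,240))','("top",(0,-22,240),(0,22,240))').replace('(0,D-12,218)','(-6,D-12,218)').replace('(0,D+12,218)','(-6,D+12,218)')
s=s.replace('("top",(65,-12,62),(65,12,62)),','')
open('fit.py','w').write(s)
E
python3 - <<'E'
from fit import *
imgs={n:cv2.imread(f"pics/{n}0.png")[:,:,::-1].copy() for n in("side","top")}
P={}
for nm,l in(("top",rack_top),("side",rack_side),("both",rack_top+rack_side)):
    P[nm]=fit(imgs,l,[573,280,-.021],half=(2.5,2,1.5),verbose=nm!="both"); print("RACK",nm,P[nm].round(4))
overlay(imgs['top'],'top',P['top'],rack_top,'pics/o1.png',(220,145,155,115),5)
overlay(imgs['side'],'side',P['side'],rack_side,'pics/o2.png',(245,140,145,180),4)
for nm,l in(("top",br_top[:]),("side",br_side),("both",br_top+br_side)):
    P[nm]=fit(imgs,l,[456,-315,.015],half=(2.5,2,1.5),verbose=nm!="both"); print("BR",nm,P[nm].round(4))
overlay(imgs['top'],'top',P['top'],br_top,'pics/o3.png',(440,205,50,90),6)
overlay(imgs['side'],'side',P['side'],br_side,'pics/o4.png',(330,140,70,40),10)
E
```

```text
0 top (-170, -272.0, 218) (-6, -272.0, 218) [-0.25 -0.27 -0.24  0.08 -0.48]
1 top (-170, -248.0, 218) (-6, -248.0, 218) [-0.1   0.13  0.31  0.32 -0.15]
2 top (-170, -272.0, 218) (-170, -248.0, 218) [ 0.26  0.15 -0.43 -0.24  0.7 ]
3 top (0, -22, 60) (0, -22, 240) [ 0.08 -0.1  -0.02 -0.05  0.01]
4 top (0, 22, 40) (0, 22, 240) [0.14 0.19 0.1  0.24 0.19]
5 top (0, -22, 240) (0, 22, 240) [ 0.02  0.38 -1.52 -1.29 -1.17]
RACK top [ 5.767510e+02  2.788112e+02 -3.090000e-02]
0 side (-170, -248.0, 218) (-6, -248.0, 218) []
1 side (-95, -248.0, 156) (-5, -248.0, 156) [ 0.45  0.1  -0.17 -0.09 -0.51]
2 side (0, -22, 60) (0, -22, 230) []
3 side (0, 22, 40) (0, 22, 230) [-0.03  0.28  0.    0.27]
4 side (0, -282.0, 222) (0, -282.0, 240) [ 0.03  0.02 -0.    0.02  0.03]
5 side (0, -238.0, 50) (0, -238.0, 150) []
6 side (0, -22, 240) (0, 22, 240) [ 0.51  0.29 -0.01  0.12 -0.14]
RACK side [5.662643e+02 2.764997e+02 1.410000e-02]
RACK both [ 5.766977e+02  2.788700e+02 -2.720000e-02]
0 top (-105, -12, 62) (65, -12, 62) [ 0.06 -0.14  0.2   0.02  0.14]
1 top (-105, 12, 62) (65, 12, 62) [ 0.06 -0.22  0.21 -0.01]
2 top (-105, -12, 62) (-105, 12, 62) [ 0.04  0.08 -0.07 -0.05 -0.01]
3 top (-25, 12, 0) (60, 12, 0) [-0.43  0.15  0.02 -0.04 -0.19]
BR top [ 4.555646e+02 -3.132214e+02  2.120000e-02]
0 side (-105, 12, 62) (65, 12, 62) [-1.25]
1 side (-30, 12, 0) (65, 12, 0) [-0.09  0.19  0.38 -0.18  0.03]
2 side (65, 12, 0) (65, 12, 62) [0.25 0.53]
3 side (-105, 12, 40) (-105, 12, 62) [-0.28 -0.22 -0.13 -0.02  0.08]
BR side [ 4.547158e+02 -3.196306e+02  3.040000e-02]
BR both [ 4.554036e+02 -3.133982e+02  2.010000e-02]
```

View pics/o1.png

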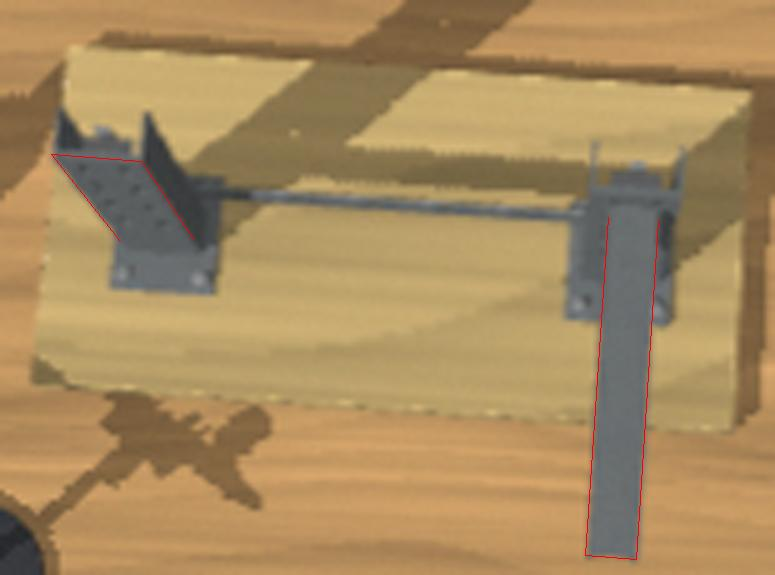

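View pics/o2.png

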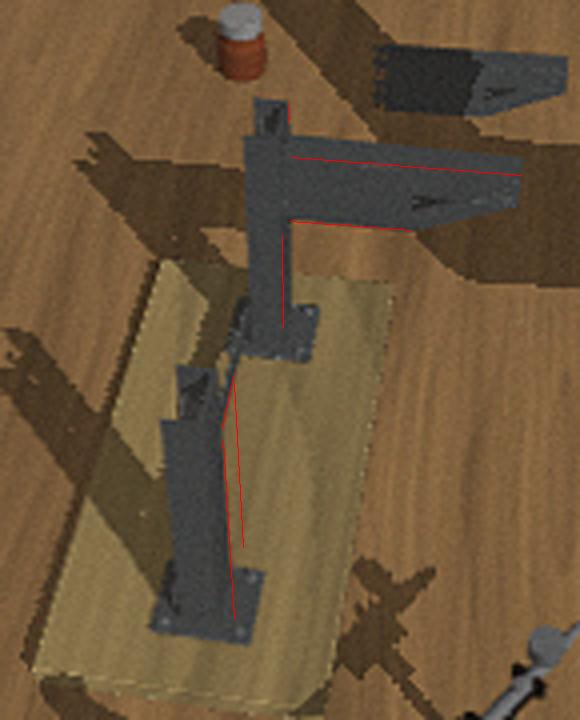

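View pics/o3.png

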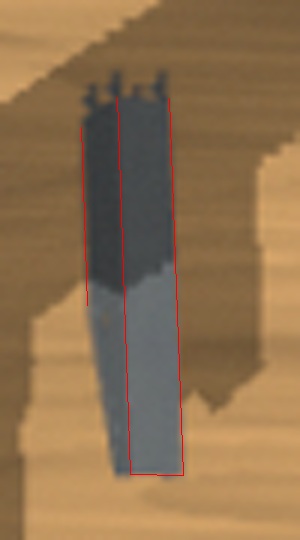

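View pics/o4.png

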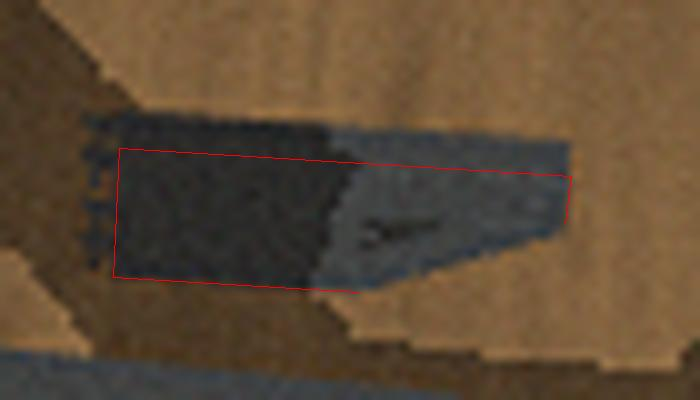

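```bash
python3 - <<'E'
import cv2
t=cv2.imread("pics/top0.png"); s=cv2.imread("pics/side0.png")
def z(im,x0,y0,w,h,f,n):
    c=cv2.resize(im[y0:y0+h,x0:x0+w],None,fx=f,fy=f,interpolation=cv2.INTER_NEAREST); cv2.imwrite(n,c)
z(t,226,160,44,46,13,"pics/tz2.png"); z(s,280,225,40,75,8,"pics/sz2.png")
E
```

```text
(no output)
```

View pics/tz2.png

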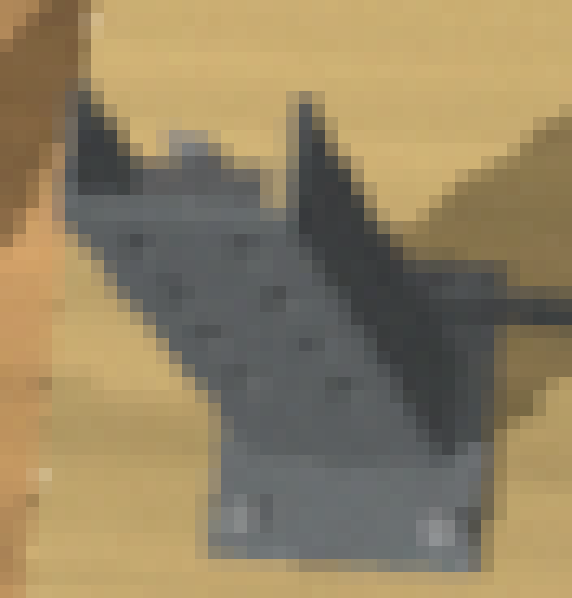

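View pics/sz2.png

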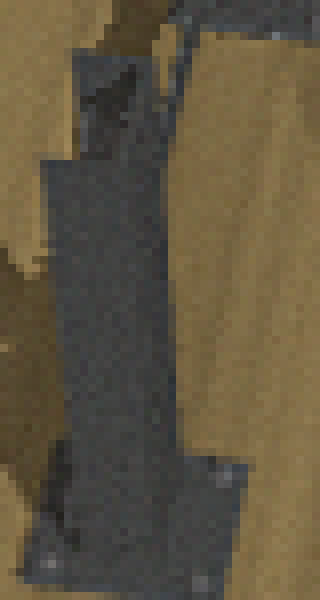

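```bash
cat >> fit.py <<'E'
rack_top=[("top",(-170,D-12,218),(-40,D-12,218)),("top",(-170,D+12,218),(-40,D+12,218)),("top",(-170,D-12,218),(-170,D+12,218)),
 ("top",(0,-22,60),(0,-22,240)),("top",(0,22,60),(0,22,240)),("top",(0,-22,240),(0,22,240)),("top",(4,D-22,240),(4,D-14,240)),("top",(4,D+22,240),(4,D+14,240))]
rack_side=[("side",(-170,D-12,218),(-6,D-12,218)),("side",(-95,D+12,156),(-5,D+12,156)),("side",(0,-22,60),(0,-22,230)),("side",(0,D-22,222),(0,D-22,240)),("side",(0,D-22,50),(0,D-22,140)),
 ("side",(-170,D+12,218),(-170,D+12,196))]
br_side=[("side",(-105,-12,62),(65,-12,62)),("side",(-30,12,0),(65,12,0)),("side",(65,12,0),(65,12,62)),("side",(-105,12,40),(-105,12,62))]
E
python3 - <<'E'
from fit import *
c=C['top']
a,b=c.onz((230.6,176.3),240),c.onz((248.4,176.6),240); print(a,b)
imgs={n:cv2.imread(f"pics/{n}0.png")[:,:,::-1].copy() for n in("side","top")}
P={}
for nm,l in(("top",rack_top),("side",rack_side),("both",rack_top+rack_side)):
    P[nm]=fit(imgs,l,[573,280,-.021],half=(2,1.5,1.2),verbose=True); print("RACK",nm,P[nm].round(4))
overlay(imgs['top'],'top',P['top'],rack_top,'pics/o1.png',(220,145,155,115),5)
overlay(imgs['side'],'side',P['side'],rack_side,'pics/o2.png',(245,140,145,180),4)
for nm,l in(("side",br_side),("both",br_top+br_side)):
    P[nm]=fit(imgs,l,[456,-313,.021],half=(2.5,2,1.5),verbose=nm!="both"); print("BR",nm,P[nm].round(4))
overlay(imgs['side'],'side',P['side'],br_side,'pics/o4.png',(330,140,70,40),10)
E
```

```text
[575.33969668 298.53389758 240.        ] [576.42701223 255.46745148 240.        ]
0 top (-170, -272.0, 218) (-40, -272.0, 218) [-0.25 -0.35 -0.12 -0.28  0.14]
1 top (-170, -248.0, 218) (-40, -248.0, 218) [-0.16  0.13  0.14  0.37  0.28]
2 top (-170, -272.0, 218) (-170, -248.0, 218) [ 0.47  0.36 -0.23 -0.02  0.9 ]
3 top (0, -22, 60) (0, -22, 240) [ 0.02 -0.1  -0.07 -0.09 -0.06]
4 top (0, 22, 60) (0, 22, 240) [0.04 0.08 0.08 0.11 0.14]
5 top (0, -22, 240) (0, 22, 240) [ 0.03  0.48 -1.29 -1.17]
6 top (4, -282.0, 240) (4, -274.0, 240) [-0.12 -0.07 -0.06 -0.05]
7 top (4, -238.0, 240) (4, -246.0, 240) [-0.03  0.    0.04  0.1 ]
RACK top [ 5.768059e+02  2.790366e+02 -2.920000e-02]
0 side (-170, -272.0, 218) (-6, -272.0, 218) [-0.09 -0.06 -0.05 -0.06 -0.06]
1 side (-95, -248.0, 156) (-5, -248.0, 156) [ 0.13  0.02 -0.09  0.11 -0.14]
2 side (0, -22, 60) (0, -22, 230) [ 0.14 -0.04  0.22 -0.13]
3 side (0, -282.0, 222) (0, -282.0, 240) [0.42 0.42 0.42 0.43 0.44]
4 side (0, -282.0, 50) (0, -282.0, 140) [-0.06 -0.05 -0.1  -0.16 -0.22]
5 side (-170, -248.0, 218) (-170, -248.0, 196) [0.02 0.19 0.24 0.3
[... 747 characters left out ...]
 -0.96 -1.2 ]
10 side (0, -22, 60) (0, -22, 230) [ 0.05 -0.24  0.11 -0.2 ]
11 side (0, -282.0, 222) (0, -282.0, 240) [0.4  0.41 0.41 0.41 0.43]
12 side (0, -282.0, 50) (0, -282.0, 140) [-0.06 -0.06 -0.1  -0.16 -0.23]
13 side (-170, -248.0, 218) (-170, -248.0, 196) [-0.11 -0.05  0.06  0.15 -0.53]
RACK both [ 5.763139e+02  2.786912e+02 -2.670000e-02]
0 side (-105, -12, 62) (65, -12, 62) [-0.04 -0.13  0.14 -0.   -0.18]
1 side (-30, 12, 0) (65, 12, 0) [-0.22  0.12  0.31 -0.17  0.08]
2 side (65, 12, 0) (65, 12, 62) [0.24 0.47]
3 side (-105, 12, 40) (-105, 12, 62) [-0.28 -0.22 -0.13 -0.01  0.07]
BR side [ 4.545965e+02 -3.192435e+02  1.720000e-02]
BR both [ 4.553876e+02 -3.135584e+02  1.740000e-02]
```

View pics/o1.png

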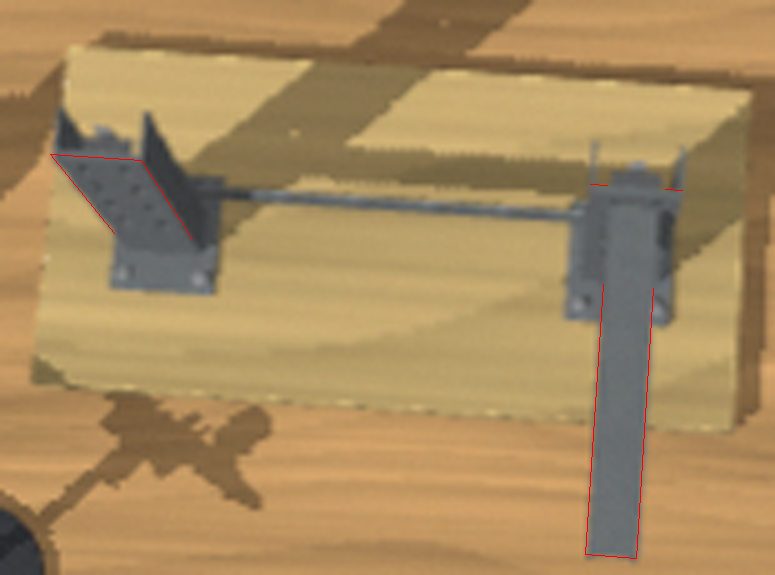

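View pics/o2.png

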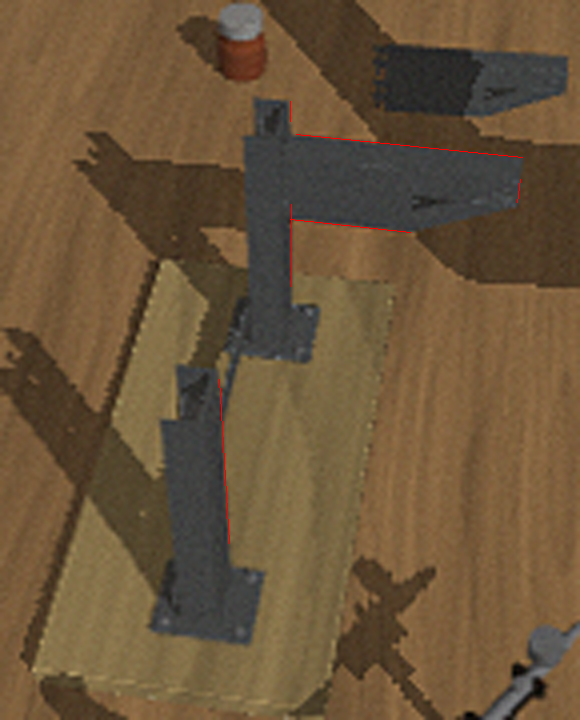

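```bash
cat > mv.py <<'E'
from h import *
def state(n=1):
    s=ctrl.sense(); return s
def Rm(q): return R.from_quat([q[1],q[2],q[3],q[0]])
def down(a):
    x=np.array([np.cos(a),np.sin(a),0]); z=np.array([0,0,-1.]); return R.from_matrix(np.c_[x,np.cross(z,x),z])
def delta(pos,Rt,s=None):
    """print shift (tool axes, units 0.75m) and turn (units 45deg)"""
    s=s or ctrl.sense(); R0=Rm(s['ee_rot'])
    rv=(R0.inv()*Rt).as_rotvec(degrees=True)
    d=np.asarray(pos)-s['eef_pos']
    print('t',round(s['time_s'],2),'pos',s['eef_pos'].round(2),'F',s['force'].round(1),'w',round(s['grip_width'],3))
    print('turn/45',(rv/45).round(4),'deg',rv.round(2),' d world',d.round(2),'shift cur',(R0.inv().apply(d)/750).round(4),'shift after turn',(Rt.inv().apply(d)/750).round(4))
E
python3 - <<'E'
from mv import *
for i in range(3): print(ctrl.sense()['eef_pos'])
delta([455.4,-315,231],down(-np.pi/2+.019))
E
```

```text
[ 144.46302028 -504.73295273  231.27891817]
[ 144.46302028 -504.73295273  231.27891817]
[ 144.46302028 -504.73295273  231.27891817]
t 0.7 pos [ 144.46 -504.73  231.28] F [-0.3 -0.1 -0.3] w 1.001
turn/45 [-0.      0.      0.3308] deg [-0.    0.   14.89]  d world [ 3.1094e+02  1.8973e+02 -2.8000e-01] shift cur [-1.291e-01 -4.682e-01  4.000e-04] shift after turn [-2.451e-01 -4.193e-01  4.000e-04]
```

Emit:
play_rows([
  [[0, 0, 0], [0, 0, 0.1654]],
  [[0, 0, 0], [0, 0, 0.1654]],
  [[-0.0306, -0.0524, 0], [0, 0, 0]],
  [[-0.0306, -0.0524, 0], [0, 0, 0]],
  [[-0.0306, -0.0524, 0], [0, 0, 0]],
  [[-0.0306, -0.0524, 0], [0, 0, 0]],
  [[-0.0306, -0.0524, 0], [0, 0, 0]],
  [[-0.0306, -0.0524, 0], [0, 0, 0]],
  [[-0.0306, -0.0524, 0], [0, 0, 0]],
  [[-0.0306, -0.0524, 0], [0, 0, 0]],
  [[0, 0, 0], [0, 0, 0]],
  [[0, 0, 0], [0, 0, 0]],
], grip=0, squeeze=40)

```text
time_s: 1.9
eef_pos: [455.7, -314.7, 231.1]
ee_rot: [0.0, 0.714, -0.7, -0.0]
force: [0.2, 0.1, 0.8]
grip_width: 0.999
```

```bash
python3 - <<'E'
from mv import *
delta([455.4,-315.5,100],down(-np.pi/2+.019))
for n in("side","top"):
    cv2.imwrite(f"pics/{n}1.png",cams.capture(n)[:,:,::-1])
a=cv2.imread("pics/side1.png")[60:240,260:460]; b=cv2.imread("pics/top1.png")[150:330,390:540]
cv2.imwrite("pics/c1.png",cv2.resize(np.hstack([a,b]),None,fx=2.2,fy=2.2,interpolation=cv2.INTER_CUBIC))
E
```

```text
t 1.9 pos [ 455.68 -314.71  231.07] F [0.2 0.1 0.8] w 0.999
turn/45 [0.0005 0.0001 0.0023] deg [0.02 0.   0.1 ]  d world [  -0.28   -0.79 -131.07] shift cur [0.0011 0.0003 0.1748] shift after turn [0.001  0.0004 0.1748]
```

View pics/c1.png

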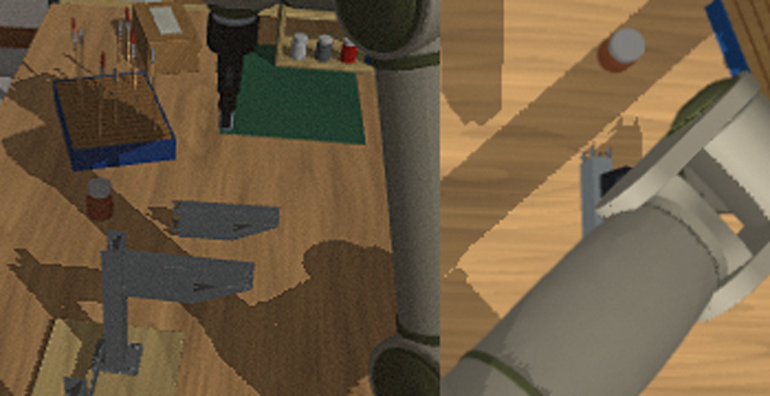

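Emit:
play_rows([
  [[0.001, 0, 0.058], [0, 0, 0]],
  [[0, 0, 0.058], [0, 0, 0]],
  [[0, 0, 0.058], [0, 0, 0]],
  [[0, 0, 0.058], [0, 0, 0]],
  [[0, 0, 0.04], [0, 0, 0]],
  [[0, 0, 0.02], [0, 0, 0]],
  [[0, 0, 0], [0, 0, 0]],
  [[0, 0, 0], [0, 0, 0]],
])

```text
time_s: 2.8
eef_pos: [455.0, -316.9, 13.1]
ee_rot: [0.0, 0.713, -0.701, 0.0]
force: [-0.4, -0.3, 0.7]
grip_width: 0.997
```

Emit:
play_rows([
  [[0, 0, 0], [0, 0, 0]],
  [[0, 0, 0], [0, 0, 0]],
  [[0, 0, 0], [0, 0, 0]],
  [[0, 0, 0], [0, 0, 0]],
  [[0, 0, 0], [0, 0, 0]],
  [[0, 0, 0], [0, 0, 0]],
  [[0, 0, 0], [0, 0, 0]],
  [[0, 0, 0], [0, 0, 0]],
  [[0, 0, 0], [0, 0, 0]],
  [[0, 0, 0], [0, 0, 0]],
], grip=1, squeeze=50)

```text
time_s: 3.8
eef_pos: [455.5, -316.1, 12.7]
ee_rot: [0.0, 0.714, -0.7, 0.0]
force: [-1.5, 2.0, 5.7]
grip_width: 0.277
```

```bash
python3 - <<'E'
from mv import *
s=ctrl.sense(); print(s['wrist_torque'],s['force'])
delta([455.4,-315.5,12],down(-np.pi/2+.019))
for n in("side","top"):
    cv2.imwrite(f"pics/{n}2.png",cams.capture(n)[:,:,::-1])
a=cv2.imread("pics/side2.png")[60:240,260:460]; b=cv2.imread("pics/top2.png")[150:330,390:540]
cv2.imwrite("pics/c2.png",cv2.resize(np.hstack([a,b]),None,fx=2.2,fy=2.2,interpolation=cv2.INTER_CUBIC))
E
```

```text
[0.16253196 0.1228718  0.00985967] [-1.54857918  1.95744361  5.70199016]
t 3.8 pos [ 455.52 -316.08   12.71] F [-1.5  2.   5.7] w 0.277
turn/45 [-0.0005 -0.0005  0.0001] deg [-0.02 -0.02  0.  ]  d world [-0.12  0.58 -0.71] shift cur [-0.0008  0.0001  0.0009] shift after turn [-0.0008  0.0001  0.0009]
```

View pics/c2.png

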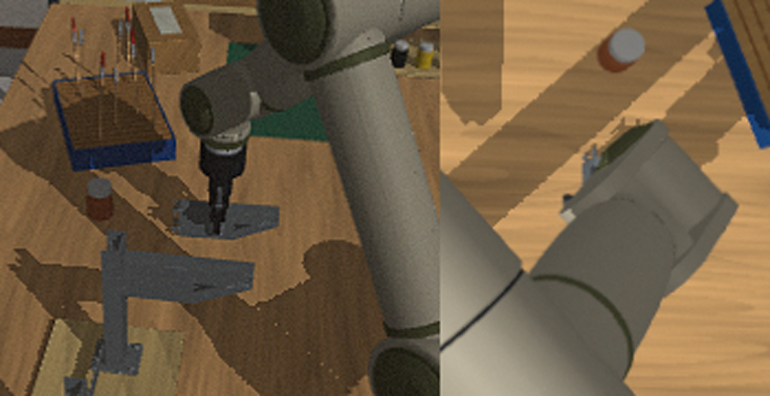

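Emit:
play_rows([
  [[0, 0, -0.02], [0, 0, 0]],
  [[0, 0, -0.05], [0, 0, 0]],
  [[0, 0, -0.06], [0, 0, 0]],
  [[0, 0, -0.06], [0, 0, 0]],
  [[0, 0, -0.06], [0, 0, 0]],
  [[0, 0, -0.06], [0, 0, 0]],
  [[0, 0, -0.06], [0, 0, 0]],
  [[0, 0, 0], [0, 0, 0.0585]],
  [[0, 0, 0], [0, 0, 0]],
  [[0, 0, 0], [0, 0, 0]],
])

```text
time_s: 4.9
eef_pos: [455.0, -315.6, 288.3]
ee_rot: [0.0, -0.698, 0.716, 0.001]
force: [-0.7, 0.6, -2.5]
grip_width: 0.273
```

```bash
python3 - <<'E'
from mv import *
s=ctrl.sense(); print(s['wrist_torque'],s['force'])
delta([472,279,290],down(-np.pi/2-.027))
E
```

```text
[ 0.018059   -0.05156961 -0.04871379] [-0.73364489  0.57148163 -2.50511626]
t 4.9 pos [ 455.01 -315.62  288.32] F [-0.7  0.6 -2.5] w 0.273
turn/45 [0.0026 0.0026 0.0014] deg [0.12 0.12 0.06]  d world [ 16.99 594.62   1.68] shift cur [-7.931e-01 -2.100e-03 -6.000e-04] shift after turn [-0.7931 -0.0012 -0.0022]
```

Emit:
play_rows([
  [[-0.03, 0, 0], [0, 0, 0]],
  [[-0.0555, 0, 0], [0, 0, 0]],
  [[-0.0555, 0, 0], [0, 0, 0]],
  [[-0.0555, 0, 0], [0, 0, 0]],
  [[-0.0555, 0, 0], [0, 0, 0]],
  [[-0.0555, 0, 0], [0, 0, 0]],
  [[-0.0555, 0, 0], [0, 0, 0]],
  [[-0.0555, 0, 0], [0, 0, 0]],
  [[-0.0555, 0, 0], [0, 0, 0]],
  [[-0.0555, 0, 0], [0, 0, 0]],
  [[-0.0555, 0, 0], [0, 0, 0]],
  [[-0.0555, 0, 0], [0, 0, 0]],
  [[-0.0555, 0, 0], [0, 0, 0]],
  [[-0.0555, 0, 0], [0, 0, 0]],
  [[-0.042, -0.002, 0], [0, 0, 0]],
  [[0, 0, 0], [0, 0, 0]],
  [[0, 0, 0], [0, 0, 0]],
])

```text
time_s: 6.6
eef_pos: [472.5, 279.0, 288.3]
ee_rot: [-0.001, -0.698, 0.716, 0.0]
force: [0.3, -0.5, -2.6]
grip_width: 0.275
```

```bash
python3 - <<'E'
from mv import *
delta([480,278.5,180],down(-np.pi/2-.027))
E
```

```text
t 6.6 pos [472.46 279.04 288.34] F [ 0.3 -0.5 -2.6] w 0.275
turn/45 [ 0.0032 -0.0017  0.0023] deg [ 0.15 -0.08  0.1 ]  d world [   7.54   -0.54 -108.34] shift cur [ 0.0003 -0.0104  0.1444] shift after turn [ 0.0004 -0.0101  0.1445]
```

Emit:
play_rows([
  [[0, 0, 0.05], [0, 0, 0]],
  [[0, 0, 0.05], [0, 0, 0]],
  [[0, 0, 0.03], [0, 0, 0]],
  [[0, 0, 0.0145], [0, 0, 0]],
  [[0, -0.01, 0], [0, 0, 0]],
  [[0, 0, 0], [0, 0, 0]],
  [[0, 0, 0], [0, 0, 0]],
  [[0, 0, 0], [0, 0, 0]],
])

```text
time_s: 7.4
eef_pos: [480.8, 278.8, 182.4]
ee_rot: [0.001, -0.698, 0.717, -0.0]
force: [0.6, 0.8, -3.0]
grip_width: 0.278
```

```bash
python3 - <<'E'
from mv import *
delta([480,278.5,180],down(-np.pi/2-.027))
for n in("side","top"):
    cv2.imwrite(f"pics/{n}3.png",cams.capture(n)[:,:,::-1])
a=cv2.imread("pics/side3.png")[150:330,240:400]; b=cv2.imread("pics/top3.png")[140:290,220:375]
cv2.imwrite("pics/cs3.png",cv2.resize(a,None,fx=3.3,fy=3.3,interpolation=cv2.INTER_CUBIC))
cv2.imwrite("pics/ct3.png",cv2.resize(b,None,fx=4,fy=4,interpolation=cv2.INTER_CUBIC))
E
```

```text
t 7.4 pos [480.76 278.77 182.39] F [ 0.6  0.8 -3. ] w 0.278
turn/45 [-0.002   0.0007  0.    ] deg [-0.09  0.03  0.  ]  d world [-0.76 -0.27 -2.39] shift cur [0.0004 0.001  0.0032] shift after turn [0.0004 0.001  0.0032]
```

View pics/cs3.png

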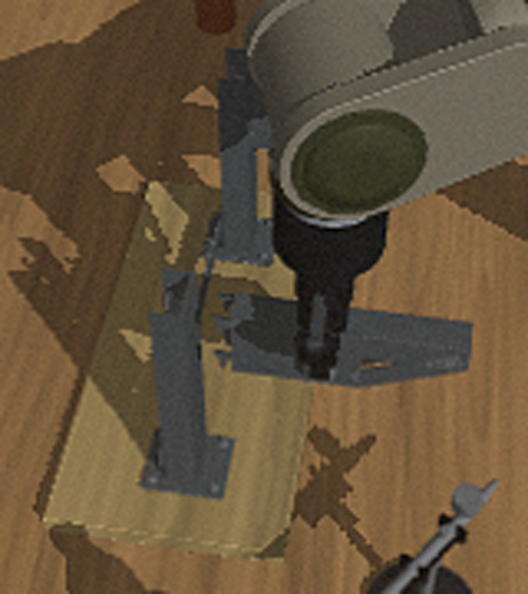

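View pics/ct3.png

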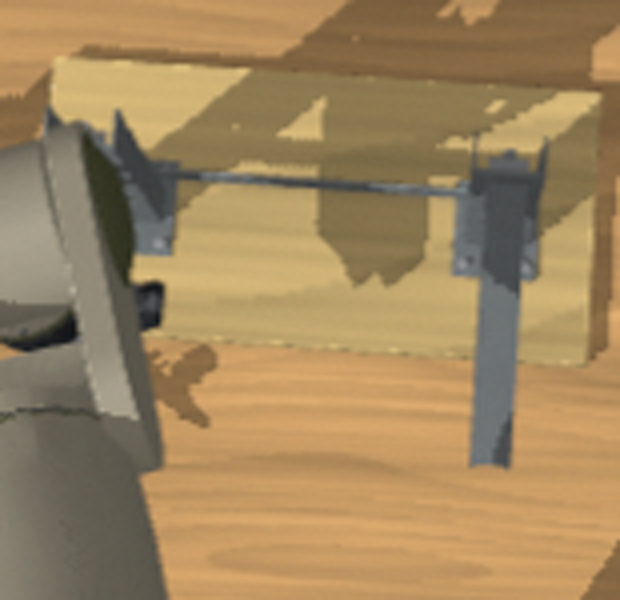

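```bash
cat > rel.py <<'E'
from fit import *
def rel(imfile,ztcp,p0b,verbose=True,zo=18.3):
    im={"side":cv2.imread(imfile)[:,:,::-1].copy()}
    r=[("side",(4,22,240),(16,22,240)),("side",(8,-22,240),(22,-22,240)),("side",(0,-22,60),(0,-22,225))]
    pr=fit(im,r,[576.8,274.2,-.027],half=(2,1.5,1.2),free=(0,1),verbose=verbose); print('rack',pr.round(2))
    b=ztcp+zo-31
    l=[("side",(-105,-12,b+62),(-30,-12,b+62)),("side",(40,-12,b+62),(65,-12,b+62)),("side",(15,12,b),(65,12,b)),("side",(-105,12,b+40),(-105,12,b+62))]
    pb=fit(im,l,p0b,half=(3,2,1.5,1.2),free=(0,1),verbose=verbose); print('br',pb.round(2))
    c,s=np.cos(pr[2]),np.sin(pr[2]); d=pb[:2]-pr[:2]
    print('bracket mid in rack frame',(c*d[0]+s*d[1]).round(2),(-s*d[0]+c*d[1]).round(2))
    overlay(im['side'],'side',pr,r,'pics/or.png',(270,200,130,90),6); overlay(im['side'],'side',pb,l,'pics/obr.png',(270,200,130,90),6)
    return pr,pb
E
python3 - <<'E'
from rel import *
rel('pics/side3.png',182.4,[480.8,274.5,-.027])
im={"side":cv2.imread('pics/side0.png')[:,:,::-1].copy()}
r=[("side",(4,22,240),(16,22,240)),("side",(8,-22,240),(22,-22,240)),("side",(0,-22,60),(0,-22,225))]
print(fit(im,r,[576.8,274.2,-.027],half=(2,1.5,1.2),free=(0,1),verbose=True))
E
```

```text
0 side (4, 22, 240) (16, 22, 240) [ 0.15  0.15 -0.89  0.37]
1 side (8, -22, 240) (22, -22, 240) [ 1.    1.08 -0.69 -0.63 -0.57]
2 side (0, -22, 60) (0, -22, 225) [ 0.01 -0.07  0.12 -0.4   0.23]
rack [ 5.7753e+02  2.7213e+02 -3.0000e-02]
0 side (-105, -12, 231.70000000000002) (-30, -12, 231.70000000000002) [0.24 0.06 0.29 0.2  0.03]
1 side (40, -12, 231.70000000000002) (65, -12, 231.70000000000002) [-0.86  0.14 -0.33 -0.22  0.01]
2 side (15, 12, 169.70000000000002) (65, 12, 169.70000000000002) [ 0.14 -0.18  0.06 -0.18  0.01]
3 side (-105, 12, 209.70000000000002) (-105, 12, 231.70000000000002) [ 0.01  0.18  0.21 -0.27 -0.14]
br [ 4.8066e+02  2.7585e+02 -3.0000e-02]
bracket mid in rack frame -96.94 1.11
0 side (4, 22, 240) (16, 22, 240) [-0.56 -0.48 -0.28 -0.14]
1 side (8, -22, 240) (22, -22, 240) [ 0.52  0.65  0.73 -0.05  0.17]
2 side (0, -22, 60) (0, -22, 225) [ 0.09 -0.16  0.18 -0.11]
[ 5.77167869e+02  2.73522908e+02 -2.70000000e-02]
```

View pics/or.png

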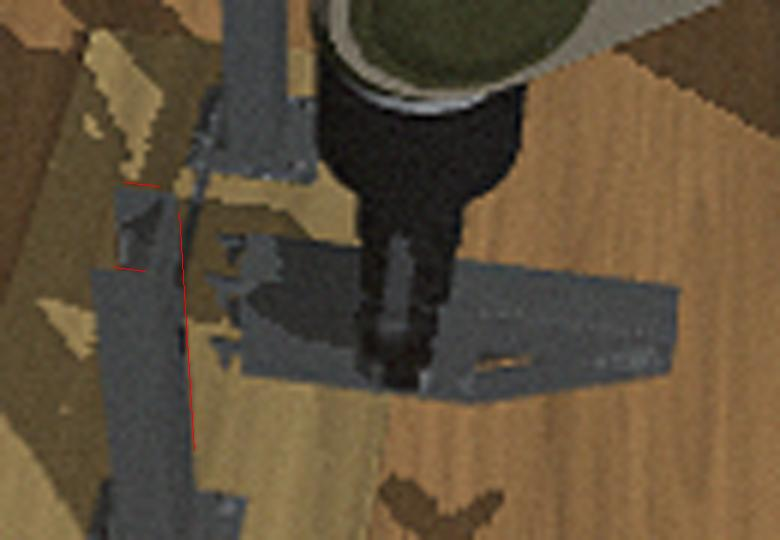

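View pics/obr.png

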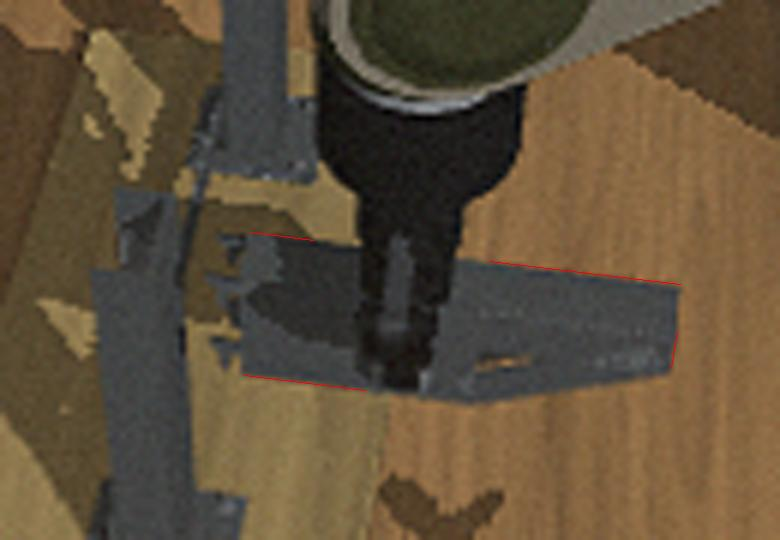

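Emit:
play_rows([
  [[0, -0.008, 0.0032], [0, 0, 0]],
  [[0, -0.008, 0], [0, 0, 0]],
  [[0, 0, 0], [0, 0, 0]],
  [[0, 0, 0], [0, 0, 0]],
  [[0, 0, 0], [0, 0, 0]],
])

```text
time_s: 8.0
eef_pos: [492.3, 278.4, 178.9]
ee_rot: [-0.0, -0.698, 0.717, 0.0]
force: [-0.4, -0.4, -3.3]
grip_width: 0.276
```

```bash
cat > loc.py <<'E'
from mv import *
rk=np.array([577.0,276.3,-.027])
def loc(a=rk,s=None):
    s=s or ctrl.sense(); d=s['eef_pos'][:2]-a[:2]; c,q=np.cos(a[2]),np.sin(a[2])
    ax=Rm(s['ee_rot']).as_matrix()[:,0]
    Fl=[c*s['force'][0]+q*s['force'][1],-q*s['force'][0]+c*s['force'][1],s['force'][2]]
    print('t %.2f heel local x %.2f y %.2f z(rel seat) %.2f'%(s['time_s'],c*d[0]+q*d[1]+65,-q*d[0]+c*d[1],s['eef_pos'][2]+39.3-208),'yaw %.4f'%(np.arctan2(ax[1],ax[0])+np.pi/2-a[2]),'F local',np.round(Fl,1),'M',s['wrist_torque'].round(2),'tcp',s['eef_pos'].round(2))
if __name__=="__main__":
    loc()
E
python3 - <<'E'
from loc import *
loc(); cv2.imwrite("pics/side4.png",cams.capture("side")[:,:,::-1]); loc()
from rel import *
rel('pics/side4.png',ctrl.sense()['eef_pos'][2],[492.8,275.5,-.027])
b=cv2.imread("pics/side4.png")[215:275,270:350]; cv2.imwrite("pics/c4.png",cv2.resize(b,None,fx=9,fy=9,interpolation=cv2.INTER_CUBIC))
E
```

```text
t 8.00 heel local x -19.74 y -0.19 z(rel seat) 10.24 yaw 0.0001 F local [-0.4 -0.4 -3.3] M [0.01 0.01 0.04] tcp [492.29 278.4  178.94]
t 8.05 heel local x -19.74 y -0.17 z(rel seat) 10.32 yaw 0.0001 F local [-0.1 -0.9 -2.7] M [-0.03 -0.04 -0.  ] tcp [492.29 278.41 179.02]
0 side (4, 22, 240) (16, 22, 240) [-0.43 -0.26 -0.25 -1.32 -0.03]
1 side (8, -22, 240) (22, -22, 240) [0.6  0.69 0.71 0.   0.26]
2 side (0, -22, 60) (0, -22, 225) [-0.11  0.15 -0.09 -0.36  0.88]
rack [ 5.7777e+02  2.7343e+02 -3.0000e-02]
0 side (-105, -12, np.float64(228.32242315340588)) (-30, -12, np.float64(228.32242315340588)) [0.06 0.22 0.15 0.03 0.18]
1 side (40, -12, np.float64(228.32242315340588)) (65, -12, np.float64(228.32242315340588)) [-0.26 -0.03  0.12 -0.46 -0.29]
2 side (15, 12, np.float64(166.32242315340588)) (65, 12, np.float64(166.32242315340588)) [-0.03  0.16 -0.1   0.16 -0.15]
3 side (-105, 12, np.float64(206.32242315340588)) (-105, 12, np.float64(228.32242315340588)) [-0.12 -0.01  0.15  0.21 -0.23]
br [ 4.9247e+02  2.7566e+02 -3.0000e-02]
bracket mid in rack frame -85.33 -0.08
```

View pics/c4.png

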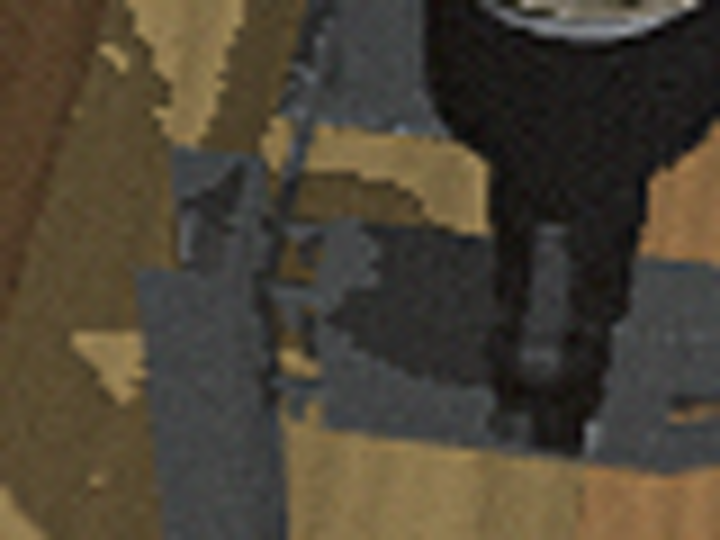

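Emit:
play_rows([
  [[0, 0, -0.0013], [0, 0, 0]],
  [[0, 0, 0], [0, 0, 0]],
  [[0, 0, 0], [0, 0, 0]],
])

```text
time_s: 8.35
eef_pos: [492.3, 278.4, 180.1]
ee_rot: [0.0, -0.698, 0.717, -0.0]
force: [0.9, -0.0, -2.3]
grip_width: 0.276
```

Emit:
play_rows([
  [[0, 0, 0], [0, 0, 0]],
])

```text
time_s: 8.45
eef_pos: [492.3, 278.4, 180.0]
ee_rot: [-0.0, -0.698, 0.717, 0.0]
force: [0.5, -0.2, -2.6]
grip_width: 0.277
```

Emit:
play_rows([
  [[0, 0, 0], [0, 0, 0]],
])

```text
time_s: 8.55
eef_pos: [492.4, 278.4, 180.0]
ee_rot: [0.0, -0.698, 0.717, 0.0]
force: [0.2, -0.0, -2.3]
grip_width: 0.273
```

```bash
python3 loc.py
```

```text
t 8.55 heel local x -19.67 y -0.20 z(rel seat) 11.31 yaw 0.0001 F local [ 0.2 -0.  -2.3] M [0.01 0.   0.01] tcp [492.35 278.39 180.01]
```

Emit:
play_rows([
  [[0.0003, -0.003, 0], [0, 0, 0]],
  [[0, -0.002, 0], [0, 0, 0]],
  [[0, -0.0015, 0], [0, 0, 0]],
  [[0, -0.0015, 0], [0, 0, 0]],
  [[0, -0.0015, 0], [0, 0, 0]],
  [[0, 0, 0], [0, 0, 0]],
])

```text
time_s: 9.15
eef_pos: [498.4, 278.1, 179.7]
ee_rot: [-0.001, -0.698, 0.716, 0.001]
force: [-6.3, 0.3, -2.2]
grip_width: 0.277
```

```bash
python3 loc.py
```

```text
t 9.15 heel local x -13.62 y -0.36 z(rel seat) 10.97 yaw 0.0003 F local [-6.3  0.1 -2.2] M [-0.03  0.91 -0.03] tcp [498.4  278.06 179.67]
```

Emit:
play_rows([
  [[-0.0005, 0, 0], [0, 0, 0]],
  [[-0.0005, 0, 0], [0, 0, 0]],
  [[0, 0, 0], [0, 0, 0]],
])

```text
time_s: 9.45
eef_pos: [499.4, 279.0, 179.9]
ee_rot: [0.0, -0.698, 0.716, 0.0]
force: [-0.6, 3.4, -2.5]
grip_width: 0.275
```

```bash
python3 loc.py
```

```text
t 9.45 heel local x -12.64 y 0.62 z(rel seat) 11.18 yaw 0.0004 F local [-0.6  3.4 -2.5] M [0.45 0.04 0.24] tcp [499.41 279.02 179.88]
```

Emit:
play_rows([
  [[-0.0005, 0, 0], [0, 0, 0]],
  [[-0.0005, 0, 0], [0, 0, 0]],
  [[0, 0, 0], [0, 0, 0]],
])

```text
time_s: 9.75
eef_pos: [499.7, 279.5, 180.1]
ee_rot: [0.0, -0.698, 0.717, -0.0]
force: [-0.6, 0.5, -2.7]
grip_width: 0.273
```

```bash
python3 loc.py
```

```text
t 9.75 heel local x -12.36 y 1.10 z(rel seat) 11.35 yaw 0.0000 F local [-0.6  0.5 -2.7] M [ 0.17 -0.05  0.08] tcp [499.7  279.49 180.05]
```

Emit:
play_rows([
  [[0, -0.0013, 0], [0, 0, 0]],
  [[0, -0.0013, 0], [0, 0, 0]],
  [[0, -0.0013, 0], [0, 0, 0]],
  [[0, 0, 0], [0, 0, 0]],
])

```text
time_s: 10.15
eef_pos: [502.7, 279.4, 180.0]
ee_rot: [0.0, -0.697, 0.717, -0.0]
force: [0.1, 1.3, -1.8]
grip_width: 0.272
```

```bash
python3 loc.py
```

```text
t 10.15 heel local x -9.38 y 1.07 z(rel seat) 11.33 yaw -0.0001 F local [ 0.   1.3 -1.8] M [ 0.16 -0.05  0.07] tcp [502.68 279.38 180.03]
```

Emit:
play_rows([
  [[-0.0003, -0.0016, 0], [0, 0, 0]],
  [[0, -0.0016, 0], [0, 0, 0]],
  [[0, -0.0016, 0], [0, 0, 0]],
  [[0, -0.0016, 0], [0, 0, 0]],
  [[0, 0, 0], [0, 0, 0]],
])

```text
time_s: 10.65
eef_pos: [507.4, 279.4, 180.0]
ee_rot: [-0.0, -0.697, 0.717, -0.0]
force: [0.4, 0.1, -2.6]
grip_width: 0.273
```

```bash
python3 loc.py
```

```text
t 10.65 heel local x -4.62 y 1.23 z(rel seat) 11.28 yaw -0.0001 F local [ 0.4  0.2 -2.6] M [-0.   -0.03  0.01] tcp [507.44 279.41 179.98]
```

Emit:
play_rows([
  [[0, -0.0016, 0], [0, 0, 0]],
  [[0, -0.0016, 0], [0, 0, 0]],
  [[0, -0.0013, 0], [0, 0, 0]],
  [[0, -0.0013, 0], [0, 0, 0]],
  [[0, 0, 0], [0, 0, 0]],
])

```text
time_s: 11.15
eef_pos: [510.9, 279.4, 179.8]
ee_rot: [-0.001, -0.698, 0.717, 0.001]
force: [-3.7, -0.3, -1.7]
grip_width: 0.273
```

```bash
python3 loc.py
```

```text
t 11.15 heel local x -1.12 y 1.31 z(rel seat) 11.13 yaw 0.0002 F local [-3.7 -0.4 -1.7] M [-0.04  0.59 -0.03] tcp [510.94 279.39 179.83]
```

Emit:
play_rows([
  [[0, -0.001, 0], [0, 0, 0]],
  [[0, 0, 0], [0, 0, 0]],
])

```text
time_s: 11.35
eef_pos: [511.0, 279.4, 179.8]
ee_rot: [-0.002, -0.698, 0.716, 0.001]
force: [-9.6, -2.0, 0.4]
grip_width: 0.274
```

```bash
python3 loc.py; python3 - <<'E'
from loc import *
cv2.imwrite("pics/side5.png",cams.capture("side")[:,:,::-1])
b=cv2.imread("pics/side5.png")[215:275,270:350]; cv2.imwrite("pics/c5.png",cv2.resize(b,None,fx=9,fy=9,interpolation=cv2.INTER_CUBIC))
E
```

```text
t 11.35 heel local x -1.10 y 1.31 z(rel seat) 11.10 yaw 0.0004 F local [-9.6 -2.3  0.4] M [-0.15  1.2   0.  ] tcp [510.96 279.4  179.8 ]
```

View pics/c5.png

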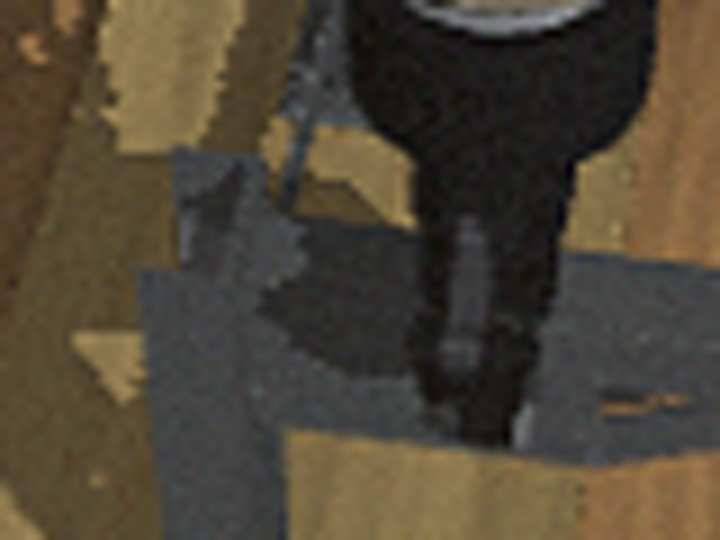

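Emit:
play_rows([
  [[0, 0.001, 0], [0, 0, 0]],
  [[0, 0, 0.0013], [0, 0, 0]],
  [[0, 0, 0.0013], [0, 0, 0]],
  [[0, 0, 0.0013], [0, 0, 0]],
  [[0, 0, 0.0013], [0, 0, 0]],
  [[0, 0, 0], [0, 0, 0]],
])

```text
time_s: 12.0
eef_pos: [511.0, 279.5, 175.9]
ee_rot: [-0.001, -0.698, 0.716, 0.001]
force: [-5.5, 0.2, -1.3]
grip_width: 0.273
```

```bash
python3 loc.py
```

```text
t 12.00 heel local x -1.10 y 1.46 z(rel seat) 7.22 yaw 0.0004 F local [-5.5  0.1 -1.3] M [0.07 0.71 0.07] tcp [510.97 279.55 175.92]
```

Emit:
play_rows([
  [[0, 0, 0.0008], [0, 0, 0]],
  [[0, 0, 0.0008], [0, 0, 0]],
  [[0, 0, 0], [0, 0, 0]],
])

```text
time_s: 12.3
eef_pos: [511.0, 279.6, 175.2]
ee_rot: [-0.0, -0.698, 0.716, 0.0]
force: [-7.4, -0.2, 1.6]
grip_width: 0.272
```

```bash
python3 loc.py
```

```text
t 12.30 heel local x -1.09 y 1.51 z(rel seat) 6.47 yaw 0.0004 F local [-7.4 -0.4  1.6] M [ 0.    0.83 -0.01] tcp [510.98 279.6  175.17]
```

Emit:
play_rows([
  [[0, 0.0008, 0], [0, 0, 0]],
  [[0, 0, 0], [0, 0, 0]],
])

```text
time_s: 12.5
eef_pos: [510.9, 279.6, 175.1]
ee_rot: [0.0, -0.698, 0.717, 0.0]
force: [-4.3, 1.2, 0.0]
grip_width: 0.275
```

```bash
python3 loc.py
```

```text
t 12.50 heel local x -1.11 y 1.49 z(rel seat) 6.43 yaw 0.0002 F local [-4.3  1.1  0. ] M [0.11 0.42 0.11] tcp [510.95 279.57 175.13]
```

Emit:
play_rows([
  [[0, 0, 0], [0, 0, 0]],
  [[0, 0, 0], [0, 0, 0]],
  [[0, 0, 0], [0, 0, 0]],
  [[0, 0, 0], [0, 0, 0]],
  [[0, 0, 0], [0, 0, 0]],
  [[0, 0, 0], [0, 0, 0]],
  [[0, 0, 0], [0, 0, 0]],
  [[0, 0, 0], [0, 0, 0]],
], grip=0)

```text
time_s: 13.3
eef_pos: [511.0, 279.4, 174.9]
ee_rot: [-0.0, -0.698, 0.717, 0.0]
force: [-0.6, -0.1, 0.9]
grip_width: 0.999
```

```bash
python3 loc.py; python3 - <<'E'
from loc import *
cv2.imwrite("pics/side6.png",cams.capture("side")[:,:,::-1])
b=cv2.imread("pics/side6.png")[205:285,265:385]; cv2.imwrite("pics/c6.png",cv2.resize(b,None,fx=6,fy=6,interpolation=cv2.INTER_CUBIC))
E
```

```text
t 13.30 heel local x -1.04 y 1.29 z(rel seat) 6.16 yaw 0.0000 F local [-0.6 -0.1  0.9] M [ 0.03 -0.04  0.03] tcp [511.02 279.37 174.86]
```

View pics/c6.png

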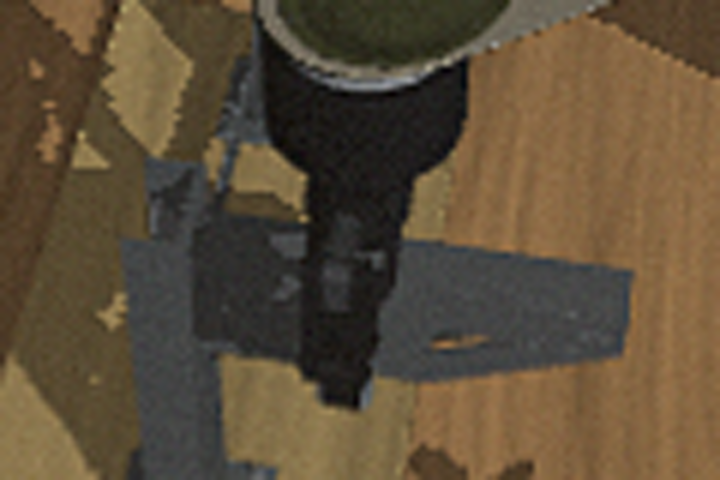

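Emit:
play_rows([
  [[0, 0, -0.02], [0, 0, 0]],
  [[0, 0, -0.05], [0, 0, 0]],
  [[0, 0, -0.05], [0, 0, 0]],
  [[0, 0, 0], [0, 0, 0]],
])

```text
time_s: 13.75
eef_pos: [512.4, 279.9, 270.2]
ee_rot: [0.004, -0.698, 0.717, -0.002]
force: [0.0, -0.1, -0.2]
grip_width: 1.002
```

Emit:
play_rows([
  [[0, 0, 0], [-0.0556, 0, 0]],
  [[0, 0, 0], [0, 0, 0]],
  [[0, 0, 0], [0, 0, 0]],
  [[0, 0, 0], [0, 0, 0]],
  [[0, 0, 0], [0, 0, 0]],
  [[0, 0, 0], [0, 0, 0]],
  [[0, 0, 0], [0, 0, 0]],
  [[0, 0, 0], [0, 0, 0]],
  [[0, 0, 0], [0, 0, 0]],
  [[0, 0, 0], [0, 0, 0]],
], grip=1)

```text
time_s: 14.75
eef_pos: [511.0, 279.4, 264.9]
ee_rot: [-0.015, -0.697, 0.716, 0.016]
force: [-1.0, 0.1, -0.1]
grip_width: -0.003
```

```bash
python3 - <<'E'
from loc import *
rk[:2]+= np.array([-1.05*np.cos(-.027)-1.3*np.sin(-.027), -1.05*np.sin(-.027)+1.3*np.cos(-.027)])
print(rk)
loc(rk); s=ctrl.sense()
R0=down(-np.pi/2-.027)
Rt=R0*R.from_rotvec([-2.5,0,0],degrees=True)
print(Rm(s['ee_rot']).as_matrix()[:,2])
c,q=np.cos(rk[2]),np.sin(rk[2])
P=rk[:2]+np.array([c,q])*-15
for z in(250,228): delta([P[0],P[1],z],Rt,s)
s=ctrl.sense()
cv2.imwrite("pics/side7.png",cams.capture("side")[:,:,::-1])
b=cv2.imread("pics/side7.png")[155:285,265:385]; cv2.imwrite("pics/c7.png",cv2.resize(b,None,fx=4.5,fy=4.5,interpolation=cv2.INTER_CUBIC))
E
```

```text
[ 5.75985478e+02  2.77627873e+02 -2.70000000e-02]
t 14.75 heel local x -0.00 y 0.02 z(rel seat) 96.18 yaw 0.0001 F local [-1.   0.1 -0.1] M [-0.02 -0.01  0.07] tcp [511.01 279.4  264.88]
[-0.04362398  0.00119755 -0.9990473 ]
t 14.75 pos [511.01 279.4  264.88] F [-1.   0.1 -0.1] w -0.003
turn/45 [0.     0.     0.0001] deg [0. 0. 0.]  d world [ 49.99  -1.37 -14.88] shift cur [ 0.     -0.0675  0.0169] shift after turn [ 0.     -0.0675  0.0169]
t 14.75 pos [511.01 279.4  264.88] F [-1.   0.1 -0.1] w -0.003
turn/45 [0.     0.     0.0001] deg [0. 0. 0.]  d world [ 49.99  -1.37 -36.88] shift cur [ 0.     -0.0688  0.0462] shift after turn [ 0.     -0.0688  0.0462]
```

View pics/c7.png

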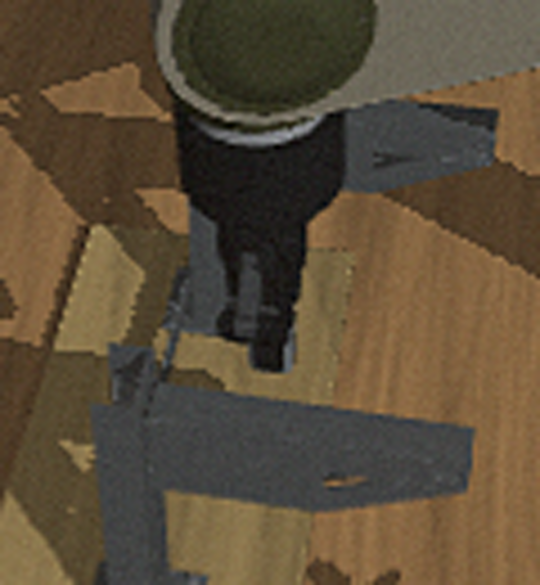

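Emit:
play_rows([
  [[0, -0.034, 0.008], [0, 0, 0]],
  [[0, -0.0335, 0.0085], [0, 0, 0]],
  [[0, 0, 0], [0, 0, 0]],
  [[0, 0, 0], [0, 0, 0]],
])

```text
time_s: 15.2
eef_pos: [560.9, 278.0, 249.9]
ee_rot: [-0.016, -0.697, 0.716, 0.016]
force: [-1.6, 0.1, -0.2]
grip_width: -0.001
```

```bash
cat > pr.py <<'E'
from loc import *
rk[:2]=[575.985,277.628]
s=ctrl.sense(); loc(rk,s)
R0=down(-np.pi/2-.027); Rt=R0*R.from_rotvec([-2.5,0,0],degrees=True)
c,q=np.cos(rk[2]),np.sin(rk[2]); P=rk[:2]+np.array([c,q])*-15
delta([P[0],P[1],228],Rt,s)
E
python3 pr.py
```

```text
t 15.20 heel local x 49.93 y -0.05 z(rel seat) 81.21 yaw -0.0003 F local [-1.6  0.1 -0.2] M [-0.02  0.01  0.02] tcp [560.91 277.98 249.91]
t 15.2 pos [560.91 277.98 249.91] F [-1.6  0.1 -0.2] w -0.001
turn/45 [ 0.0012 -0.0002 -0.0003] deg [ 0.06 -0.01 -0.01]  d world [  0.08   0.05 -21.91] shift cur [-0.0001 -0.0014  0.0292] shift after turn [-0.0001 -0.0014  0.0292]
```

Emit:
play_rows([
  [[0, -0.0005, 0.012], [0, 0, 0]],
  [[0, -0.0005, 0.01], [0, 0, 0]],
  [[0, -0.0003, 0.0072], [0, 0, 0]],
  [[0, 0, 0], [0, 0, 0]],
  [[0, 0, 0], [0, 0, 0]],
])

```text
time_s: 15.7
eef_pos: [560.9, 278.1, 228.5]
ee_rot: [-0.015, -0.697, 0.716, 0.016]
force: [-0.6, -0.4, 0.4]
grip_width: 0.001
```

```bash
python3 pr.py;  python3 - <<'E'
from loc import *
cv2.imwrite("pics/side8.png",cams.capture("side")[:,:,::-1])
b=cv2.imread("pics/side8.png")[175:285,265:385]; cv2.imwrite("pics/c8.png",cv2.resize(b,None,fx=5,fy=5,interpolation=cv2.INTER_CUBIC))
E
```

```text
t 15.70 heel local x 49.94 y 0.07 z(rel seat) 59.79 yaw 0.0002 F local [-0.6 -0.5  0.4] M [ 0.02 -0.   -0.05] tcp [560.93 278.1  228.49]
t 15.7 pos [560.93 278.1  228.49] F [-0.6 -0.4  0.4] w 0.001
turn/45 [0.     0.     0.0002] deg [0.   0.   0.01]  d world [ 0.06 -0.07 -0.49] shift cur [ 0.0001 -0.0001  0.0007] shift after turn [ 0.0001 -0.0001  0.0007]
```

View pics/c8.png

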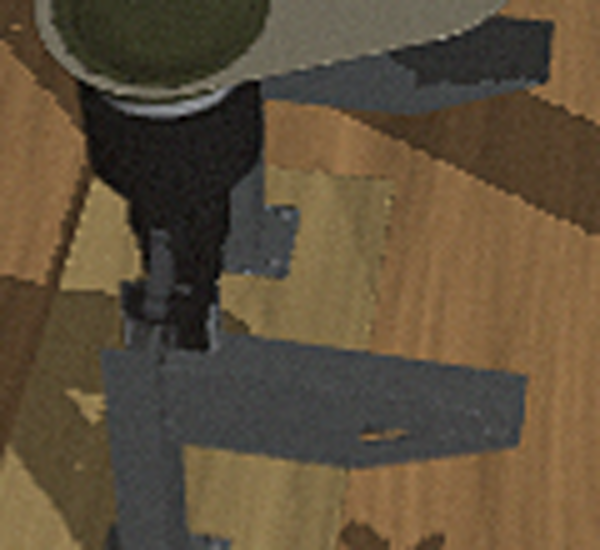

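Emit:
play_rows([
  [[0, 0, 0.0013], [0, 0, 0]],
  [[0, 0, 0.0013], [0, 0, 0]],
  [[0, 0, 0.0013], [0, 0, 0]],
  [[0, 0, 0.0013], [0, 0, 0]],
  [[0, 0, 0], [0, 0, 0]],
])

```text
time_s: 16.25
eef_pos: [560.8, 278.0, 224.3]
ee_rot: [-0.015, -0.697, 0.716, 0.016]
force: [-0.6, 0.9, 0.3]
grip_width: -0.003
```

```bash
python3 pr.py|head -1
```

```text
t 16.25 heel local x 49.84 y -0.03 z(rel seat) 55.60 yaw 0.0000 F local [-0.6  0.9  0.3] M [ 0.01 -0.1   0.01] tcp [560.83 278.   224.3 ]
```

Not in contact yet; continuing in small steps.

Emit:
play_rows([
  [[0, 0, 0.0013], [0, 0, 0]],
  [[0, 0, 0.0013], [0, 0, 0]],
  [[0, 0, 0], [0, 0, 0]],
])

```text
time_s: 16.55
eef_pos: [560.9, 278.1, 223.3]
ee_rot: [-0.015, -0.697, 0.716, 0.015]
force: [-0.7, -0.8, 4.2]
grip_width: 0.0
```

```bash
python3 pr.py|head -1
```

```text
t 16.55 heel local x 49.94 y 0.09 z(rel seat) 54.58 yaw 0.0001 F local [-0.7 -0.8  4.2] M [-0.06  0.08 -0.04] tcp [560.93 278.13 223.28]
```

Emit:
play_rows([
  [[0, 0, 0.0008], [0, 0, 0]],
  [[0, 0, 0.0008], [0, 0, 0]],
  [[0, 0, 0], [0, 0, 0]],
])

```text
time_s: 16.85
eef_pos: [561.0, 278.2, 222.6]
ee_rot: [-0.014, -0.697, 0.716, 0.015]
force: [-2.9, -0.6, 7.2]
grip_width: 0.003
```

```bash
python3 pr.py|head -1
```

```text
t 16.85 heel local x 50.01 y 0.16 z(rel seat) 53.92 yaw 0.0001 F local [-2.9 -0.7  7.2] M [-0.06  0.22  0.01] tcp [561.   278.2  222.62]
```

Emit:
play_rows([
  [[0, 0, 0.0008], [0, 0, 0]],
  [[0, 0, 0.0008], [0, 0, 0]],
  [[0, 0, 0], [0, 0, 0]],
])

```text
time_s: 17.15
eef_pos: [561.0, 278.3, 221.7]
ee_rot: [-0.014, -0.697, 0.716, 0.015]
force: [-1.1, 0.2, 9.2]
grip_width: 0.002
```

```bash
python3 pr.py|head -1
```

```text
t 17.15 heel local x 50.05 y 0.24 z(rel seat) 53.01 yaw 0.0002 F local [-1.1  0.2  9.2] M [-0.09  0.17  0.01] tcp [561.05 278.27 221.71]
```

Emit:
play_rows([
  [[0, 0, 0.0007], [0, 0, 0]],
  [[0, 0, 0.0007], [0, 0, 0]],
  [[0, 0, 0], [0, 0, 0]],
])

```text
time_s: 17.45
eef_pos: [561.1, 278.3, 221.0]
ee_rot: [-0.014, -0.697, 0.716, 0.015]
force: [-1.5, -0.3, 10.7]
grip_width: -0.002
```

```bash
python3 pr.py|head -1
```

```text
t 17.45 heel local x 50.10 y 0.23 z(rel seat) 52.28 yaw 0.0001 F local [-1.5 -0.4 10.7] M [-0.02  0.25 -0.02] tcp [561.1  278.26 220.98]
```

Emit:
play_rows([
  [[0, 0, 0.0007], [0, 0, 0]],
  [[0, 0, 0.0007], [0, 0, 0]],
  [[0, 0, 0], [0, 0, 0]],
])

```text
time_s: 17.75
eef_pos: [561.1, 278.3, 220.2]
ee_rot: [-0.014, -0.697, 0.716, 0.015]
force: [-2.1, 0.6, 12.1]
grip_width: 0.0
```

```bash
python3 pr.py|head -1
```

```text
t 17.75 heel local x 50.15 y 0.27 z(rel seat) 51.53 yaw 0.0001 F local [-2.1  0.6 12.1] M [-0.01  0.22 -0.  ] tcp [561.15 278.3  220.23]
```

Emit:
play_rows([
  [[0, 0, 0.0007], [0, 0, 0]],
  [[0, 0, 0.0007], [0, 0, 0]],
  [[0, 0, 0], [0, 0, 0]],
])

```text
time_s: 18.05
eef_pos: [561.2, 278.3, 219.6]
ee_rot: [-0.013, -0.697, 0.716, 0.015]
force: [-2.0, -0.3, 14.5]
grip_width: -0.001
```

```bash
python3 pr.py|head -1
```

```text
t 18.05 heel local x 50.20 y 0.32 z(rel seat) 50.87 yaw 0.0001 F local [-2.  -0.3 14.5] M [-0.01  0.32  0.02] tcp [561.2  278.35 219.57]
```

Emit:
play_rows([
  [[0, 0, 0.0007], [0, 0, 0]],
  [[0, 0, 0], [0, 0, 0]],
])

```text
time_s: 18.25
eef_pos: [561.0, 278.2, 217.8]
ee_rot: [-0.014, -0.697, 0.716, 0.015]
force: [-0.8, 0.9, 8.5]
grip_width: -0.002
```

Emit:
play_rows([
  [[0, 0, 0.0007], [0, 0, 0]],
  [[0, 0, 0], [0, 0, 0]],
])

```text
time_s: 18.45
eef_pos: [561.0, 278.3, 217.7]
ee_rot: [-0.014, -0.697, 0.716, 0.015]
force: [0.1, 0.6, 11.9]
grip_width: -0.003
```

```bash
python3 pr.py|head -1
```

```text
t 18.45 heel local x 50.04 y 0.24 z(rel seat) 49.05 yaw 0.0001 F local [ 0.1  0.6 11.9] M [0.   0.23 0.02] tcp [561.04 278.27 217.75]
```

Emit:
play_rows([
  [[0, 0, 0.0007], [0, 0, 0]],
  [[0, 0, 0], [0, 0, 0]],
  [[0, 0, 0], [0, 0, 0]],
])

```text
time_s: 18.75
eef_pos: [561.1, 278.3, 217.7]
ee_rot: [-0.013, -0.697, 0.716, 0.015]
force: [-1.7, -0.2, 13.6]
grip_width: -0.002
```

Emit:
play_rows([
  [[0, 0, -0.003], [0, 0, 0]],
  [[0, 0.001, -0.01], [0, 0, 0]],
  [[0, 0.001, -0.03], [0, 0, 0]],
  [[0, 0.03, -0.04], [0, 0, 0]],
  [[0, 0.06, -0.02], [0, 0, 0]],
  [[0, 0.06, 0], [0, 0, 0]],
  [[0, 0.06, 0], [0, 0, 0]],
  [[0, 0.04, 0], [0, 0, 0]],
  [[0, 0, 0], [0, 0, 0]],
  [[0, 0, 0], [0, 0, 0]],
])

```text
time_s: 19.75
eef_pos: [375.1, 283.1, 301.2]
ee_rot: [-0.015, -0.698, 0.716, 0.015]
force: [-0.1, -0.5, -0.6]
grip_width: 0.0
```

```bash
python3 - <<'E'
from fit import *
for n in("side","top"): cv2.imwrite(f"pics/{n}9.png",cams.capture(n)[:,:,::-1])
b=cv2.imread("pics/side9.png")[165:305,245:395]; cv2.imwrite("pics/c9.png",cv2.resize(b,None,fx=4,fy=4,interpolation=cv2.INTER_CUBIC))
b=cv2.imread("pics/top9.png"); cv2.imwrite("pics/t9.png",b)
im={"side":cv2.imread("pics/side9.png")[:,:,::-1].copy()}
for dz in (0,1,2,3,4,6):
    l=[("side",(-170,-12,218+dz),(-60,-12,218+dz)),("side",(-95,12,156+dz),(-10,12,156+dz)),("side",(-170,12,218+dz),(-170,12,196+dz))]
    print(dz,fit(im,l,[576.5,274.5,-.027],half=(2.5,2,1.5,1.2),free=(0,1),verbose=False).round(2))
E
```

```text
0 [ 5.7539e+02  2.7644e+02 -3.0000e-02]
1 [ 5.7545e+02  2.7720e+02 -3.0000e-02]
2 [ 5.7550e+02  2.7797e+02 -3.0000e-02]
3 [ 5.7556e+02  2.7873e+02 -3.0000e-02]
4 [ 5.7561e+02  2.7951e+02 -3.0000e-02]
6 [ 5.7572e+02  2.8104e+02 -3.0000e-02]
```

View pics/c9.png

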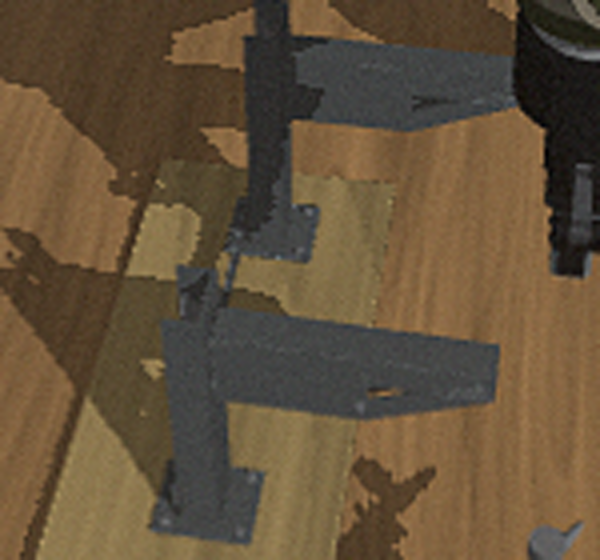

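View pics/t9.png

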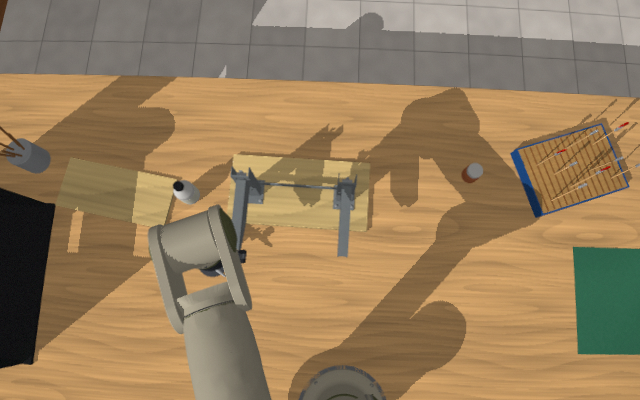

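```bash
python3 - <<'E'
from fit import *
def f(name,dz=0,D=0,p0=[576,276,-.027]):
    im={"side":cv2.imread(name)[:,:,::-1].copy()}
    l=[("side",(-160,D-12,218+dz),(-60,D-12,218+dz)),("side",(-92,D+12,156+dz),(-12,D+12,156+dz)),("side",(-170,D+12,218+dz),(-170,D+12,196+dz))]
    return fit(im,l,p0,half=(3,2,1.5,1.2),free=(0,1),verbose=False).round(2)
print('hang, dz=5',f('pics/side7.png',5),' home dz=0',f('pics/side9.png',0),'fitted in pic0',f('pics/side0.png',0,-260,[576.8,274.2,-.027]))
print(' hang dz=0',f('pics/side7.png',0))
for n in("side0","side9","top0","top9"): pass
for c in("side","top"):
    for t in("jar","airbrush","thinner"):
        r=cams.search_frame(c,t); print(c,t,[(np.round(x['rect'],1).tolist(),x['p']) for x in r][:1])
a,b=[cv2.imread(f"pics/top{i}.png").astype(int) for i in(0,9)]
for nm,(x,y,w,h) in dict(jar=(463,162,20,20),thinner=(172,180,28,24)).items(): print(nm,np.abs(a-b)[y:y+h,x:x+w].mean().round(2))
a,b=[cv2.imread(f"pics/side{i}.png").astype(int) for i in(0,9)]
for nm,(x,y,w,h) in dict(jar=(297,140,18,22),thinner=(275,328,30,44),airbrush=(345,290,50,64)).items(): print(nm,np.abs(a-b)[y:y+h,x:x+w].mean().round(2))
s=ctrl.sense(); print(s['time_s'],s['force'].round(1),s['dq'].round(3))
E
```

```text
hang, dz=5 [ 5.7455e+02  2.7614e+02 -3.0000e-02]  home dz=0 [ 5.7540e+02  2.7642e+02 -3.0000e-02] fitted in pic0 [ 5.7626e+02  2.7425e+02 -3.0000e-02]
 hang dz=0 [ 5.7426e+02  2.7230e+02 -3.0000e-02]
side jar [([304.8, 149.8, 7.9, 14.7], 0.66)]
side airbrush [([369.6, 324.5, 47.3, 59.3], 0.95)]
side thinner [([291.5, 348.7, 26.6, 38.4], 0.86)]
top jar [([474.7, 171.4, 20.4, 22.1], 0.62)]
top airbrush [([211.9, 271.2, 24.3, 10.0], 0.53)]
top thinner [([184.7, 189.1, 31.6, 21.9], 0.68)]
jar 42.96
thinner 4.36
jar 25.55
thinner 5.88
airbrush 5.28
20.15 [-1.9  0.9 -0.6] [ 0.002 -0.007  0.004 -0.001  0.     0.   ]
```

```bash
python3 -c "
from rig import ctrl
print(ctrl.finish_job())"
```

```text
the job is handed in; nothing more can be done
None
```

The bracket is fitted on the empty upright, pressed fully home and released, and I handed the job in at about 20 s of the 61 s allowed.

**How it went**
- On the first push the lugs met the face. I moved about 1 mm sideways, with under 7 N of contact, and they went in.
- I pushed until the rear edge met the face, lowered the bracket until the teeth met the catch, and let go. It hung there level.
- I pressed on its top edge with the closed fingers, about 4 to 15 mm from the face. The force rose to 14.5 N, then the bracket dropped 1.8 mm and the force fell to 8.5 N, which is the catch snapping over. It then stopped hard at up to 13.6 N, and I backed the arm away.

**Last checks**
- **Height:** the fingers stopped within about 1 mm of where a fully home bracket should stop them. Comparing the side pictures before and after pressing also shows a drop of about 5 mm.
- **Lock:** I did not tug the bracket upward to test it. That it is locked rests on the force drop and the hard stop.
- **Cameras:** the two cameras disagreed by about 5 mm in y. In the side camera alone, the bracket reads about 2 mm sideways of where the rack fit puts it. So I relied on contact for the final alignment.
- **Other things:** the thinner and airbrush look unchanged. The jar is where it was, but the arm's shadow now falls across it. The robot was touching nothing when I handed in.

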